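# Dispose of expired sample vials in the safety-capped waste jar

### The arm

A 6-joint arm with a two-finger parallel gripper is mounted at the origin on a cart in front of the work surface, level with it; the furniture and walls round the work are solid. World frame = base frame: x ahead of the robot, y to its left, z up, the work surface at z = 0. Lengths are in mm, angles in rad, forces in N, time in s.
With the tool pointing down it reaches from about 350 to 775 mm from the base axis. Payload 7.3 kg.
Tool frame: the origin (TCP) lies at the very end of the fingers, on their centre line; the grasp point (between the pads) lies 19 mm behind it; x points along the fingers, y is the direction in which the jaws open and shut, and the axes are right-handed (so a half turn about x gives the same grasp; the last joint's range is limited). The gripper opens to 92 mm and grips with 3 to 60 N. Pads are 19 mm wide; open, the fingers measure 130 mm over their backs; the gripper's body (75 mm by 190 mm) begins 47 mm behind the grasp point.
Start: joints at [-1.462, 0.342, 1.524, -0, 1.275, -0.146], TCP at [132.349, -508.064, 226.741] pointing down, gripper open.
Joint ranges: [-2.53, 2.53], [-0.77, 2.02], [0.04, 2.7], [-1, 4.14], [0.28, 2.66], [-3.11, 3.11]. Speed limits (rad/s): [2.57, 2.57, 3.14, 3.14, 3.14, 3.14].

### API

Orientations are given as [roll, pitch, yaw] about the fixed x, y, z axes, in that order (R = Rz(yaw) Ry(pitch) Rx(roll)).
In Python, from plant import bot gives the robot as it stands.
- The arm moves only by the tool step_arm, never from a script. Its argument "targets" is a list that holds one entry, the list of rows, each a list of 4 numbers: the shift along the tool's x, y, z in m, then the turn about the tool's x in degrees. A call has exactly 5 rows; each row is the pose to reach, as a shift and turn from the pose measured when the call began, along the tool's axes at that moment; what a row does not reach only later rows make up. A row lasts 1/12 s, in which the tool goes at most 41.7 mm and 7.16 degrees, less where a joint would pass 70% of its speed; a pose out of reach is approached as far as the arm can. A call with a gripper value outside its range is refused whole. "jaw" is the closure, from 0 (fully open) to 1 (shut), set as the call begins (left out, the last holds). The fingers move at their own pace and stop on an object; the grip force is fixed at half the most. Time passes only in rows, so rows that repeat a pose let the fingers close, or fill a call up. It gives the time, the measured TCP pose, the force and the opening at its end, in the units of the state.
- bot.get_obs(): the state, without advancing time (a new reading comes with each control period).
- bot.capture(name): name is "scene" or "top" or "wrist"; returns a dict with "color" (480x640x3 uint8, red, green, blue), "depth" (480x640 float32, mm along the optical axis (not along the pixel's ray), 0 where there is no reading), "fov_y" (degrees; the focal length in pixels is half the picture's height over the tangent of half this angle, whatever the lens; pixels are square), "cx", "cy" (the principal point, pixels), "dist_coeffs" ([k1, k2, p1, p2, k3] as OpenCV has them; the pictures are not rectified), "rvec" (rotation vector, rad) and "tvec" (3), from world to camera coordinates, as OpenCV has them. Camera axes: x right, y down, z forward; pixel columns grow to the right and rows downward; lengths in mm; the calibration is good to about 2 mm. A picture is of the moment at which its call begins.
- bot.close_job(): hands the job in, once; it reports no verdict.
The state is a dict: "time": time; "joint_positions": joint angles; "dq": joint speeds; "tau": joint torques, N m; "tool_pos": TCP position; "tcp_rot": TCP orientation; "contact_force": force on the tool from outside, world axes, zero at the start; "moment": the same for the moment, N m; "grip_width": finger opening in mm.
Only numpy, scipy, OpenCV 4.12 (cv2) and the standard library are available. Lean on these libraries where they do the work, as an engineer would, in place of code of your own. Each camera call takes 0.05 s, during which the arm holds its last target. There are 200 camera calls.

### The job

Dispose of the expired sample vials, the small screw-capped ones standing about the open middle of the bench (not the row at the back): open the square white waste jar by pressing its yellow safety cap down and turning it anticlockwise, set the cap aside on the bench, and put every one of the vials into the jar. Then put the cap back on and press and turn it clockwise until it locks, never forcing it; leave the timer, the tape and the pen where they are.

Things in the scene. Friction and masses are not known exactly. Their poses are not given: they have to be found in the camera images.
- jar: square white waste jar, 128 x 128 mm, bolted down in a 150 mm steel cradle: cannot turn or slide. Origin at the bench under its centre, z up, x and y parallel to its sides. Flat shoulder 117 mm up, floor domed, 30 mm up at the centre, 12 at the wall; round neck 108 mm outside, 100 mm inside, rim 155 mm up, with four bayonet tracks, one each quarter turn 
- jar_mouth (a point): centre of the jar's open mouth, at rim height (155 mm above the bench)
- cap: yellow push-and-turn cap, loose, 0.14 kg, 131 mm across. Origin at the centre of its lower edge, z up, x along its grip bar. Deck 47 mm above the origin, top of the bar 74.5 mm. Four inner lugs, so each quarter turn fits. LOCKED: origin 132 mm above the bench, bar parallel to a side of the jar; cannot turn or lift. It stands on the bench on its lower edge
- cap_grip (a point): centre of the cap's grip bar (84 mm long along x, 16 thick along y, 28 high), 61 mm above the cap's origin; axes as the cap. TO OPEN: press the cap 6 to 10 mm down from its locked height (10 to 14 N), hold it down and turn 45 degrees (40 to 52) anticlockwise seen from above, bar diagonal to the jar; let it spring up, lift straight off
- cap_seal (a joint): sprung seal in the cap, m: 0 locked, -0.006 free, up to 0.011 (bottomed) as the cap is pressed on the jar; 0.9 N per mm, 5 N at 0, 15 N at 0.011. TO CLOSE: set the cap on the neck with the bar diagonal (within 8 degrees; its origin rests about 138 mm up), press it to 122 to 126 mm, turn 45 degrees clockwise to the stop, let it rise into the lock at 132 mm
- vial_1_mid (a point): expired sample vial, 27 mm wide, 57 mm tall, black cap (23 mm wide, the top 18 mm), brownish contents; point at its centre, half-way up, z along the vial towards its cap. Not there in some starts
- vial_2_mid (a point): expired sample vial, 27 mm wide, 57 mm tall, white cap (23 mm wide, the top 18 mm), purple contents; point at its centre, half-way up, z along the vial towards its cap. Not there in some starts
- vial_3_mid (a point): expired sample vial, 37 mm wide, 70 mm tall, black cap (32 mm wide, the top 22 mm), pale contents; point at its centre, half-way up, z along the vial towards its cap. Not there in some starts
- vial_4_mid (a point): expired sample vial, 27 mm wide, 57 mm tall, black cap (23 mm wide, the top 18 mm), brownish contents; point at its centre, half-way up, z along the vial towards its cap. Not there in some starts
- vial_5_mid (a point): expired sample vial, 27 mm wide, 57 mm tall, white cap (23 mm wide, the top 18 mm), purple contents; point at its centre, half-way up, z along the vial towards its cap. Not there in some starts
- countdown_mid (a point): white bench timer, 62 x 62 x 18 mm, lying flat: to be left alone; point at its centre
- tape_mid (a point): roll of masking tape lying flat, 104 mm across, 25 mm high: to be left alone; point at its centre
- blue_pen_mid (a point): blue pen, 145 mm long, lying on the bench: to be left alone; point at its centre, y along the pen
Mind the look-alikes: they are no part of the job. Leave any orange look-alike of the part that bears vial_2_mid alone.

How it is judged:
By the outcome, as a careful person would: the job done as asked, in the order asked, and still so for the second after the job is handed in, with the robot touching nothing.
Of vial_1, vial_2, vial_3, vial_4, vial_5 only 3 to 5 are there at a start; the rules pass over those that are not, and their reading is None.
At some moment in a run one of vial_1, vial_2, vial_3, vial_4, vial_5 may be knocked a few centimetres aside while the robot is not near it.
It also fails if it takes over 210 s, if anything falls off the work surface, if the arm or the gripper's body presses on something with over 40 N, if the wrist force passes 120 N, or if a joint passes its speed limit or range.

## Working session

There is one attempt and no reset: what is moved stays moved. The work goes in short steps, Python scripts to look and compute and a tool call to move; the robot and the scene stay as the last step left them, time stands still between calls to the robot, and variables do not carry over. Pictures are saved under pics/ and viewed, about 12 in all and at most 16, crops included, and the job is handed in when it is done.

Besides the shell and the picture viewer there is one more tool, called after ">>>" by a JSON object that holds its "op" and its "data". step_arm: Moves the arm, as the interface text tells. Its arguments: {"type":"object","properties":{"targets":{"type":"array","items":{"type":"array","items":{"type":"array","items":{"type":"number"}}}},"jaw":{"type":"number"}},"required":["targets"]}

```bash
mkdir -p pics; ls; cat > h.py <<'E'
import numpy as np, cv2, pickle
from plant import bot
def cap(n):
    c=bot.capture(n); pickle.dump(c,open(f'pics/{n}.pkl','wb')); return c
def KRt(c):
    f=240/np.tan(np.radians(c['fov_y'])/2)
    K=np.array([[f,0,c['cx']],[0,f,c['cy']],[0,0,1.]])
    return K,np.array(c['dist_coeffs'],float),cv2.Rodrigues(np.array(c['rvec'],float))[0],np.array(c['tvec'],float).reshape(3)
def ray(c,uv,z):
    K,d,R,t=KRt(c)
    p=cv2.undistortPoints(np.array(uv,float).reshape(-1,1,2),K,d).reshape(-1,2)
    D=np.c_[p,np.ones(len(p))]@R; C=-R.T@t
    return C+D*((z-C[2])/D[:,2])[:,None]
def proj(c,P):
    K,d,R,t=KRt(c); return cv2.projectPoints(np.array(P,float).reshape(-1,3),np.array(c['rvec'],float),t,K,d)[0].reshape(-1,2)
def cloud(c):
    K,d,R,t=KRt(c)
    v,u=np.mgrid[:480,:640]
    p=cv2.undistortPoints(np.stack([u,v],-1).reshape(-1,1,2).astype(float),K,d).reshape(-1,2)
    X=np.c_[p,np.ones(len(p))]*c['depth'].reshape(-1,1)
    W=(X-t)@R; W[c['depth'].ravel()==0]=np.nan
    return W.reshape(480,640,3)
def save(c,n): cv2.imwrite(f'pics/{n}.png',c['color'][:,:,::-1])
E
python3 - <<'E'
from h import *
for n in('top','scene'):
    c=cap(n); save(c,n+'0'); K,d,R,t=KRt(c); print(n,-R.T@t,c['fov_y'],d)
o=bot.get_obs(); print(o)
E
```

```text
pics
top [427.05135623 235.97933679 961.89559098] 57.872231025351304 [-0.01804806  0.          0.          0.          0.        ]
scene [127.99060928 965.69838022 981.59987761] 42.197712857948325 [-0.15424613  0.          0.          0.          0.        ]
{'time': 0.1, 'joint_positions': array([-1.46200733e+00,  3.42649260e-01,  1.52490069e+00,  1.55818823e-05,
        1.27538828e+00, -1.45974308e-01]), 'dq': array([-7.90363323e-04,  2.15399599e-04, -1.88689091e-03,  8.27163097e-05,
       -5.16805133e-04, -2.03266591e-04]), 'tau': array([ 1.34045338e-03, -4.32002878e+01, -2.44694817e+01,  7.18088890e-02,
        5.25118271e-02, -5.02151545e-05]), 'tool_pos': array([ 132.30948027, -507.69333281,  226.12368015]), 'tcp_rot': array([-1.72784407,  1.56945066,  1.66850734]), 'contact_force': array([-0.30032859, -0.15217024,  0.54228532]), 'moment': array([ 0.08148942, -0.0231432 , -0.0196149 ]), 'grip_width': 91.73882678465773}
```

View pics/top0.png

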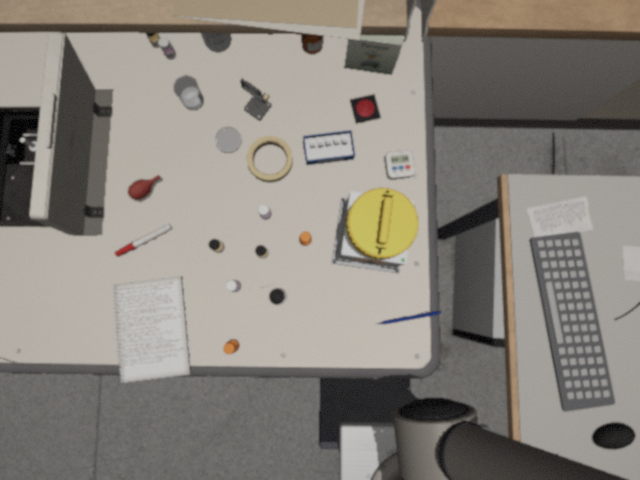

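View pics/scene0.png

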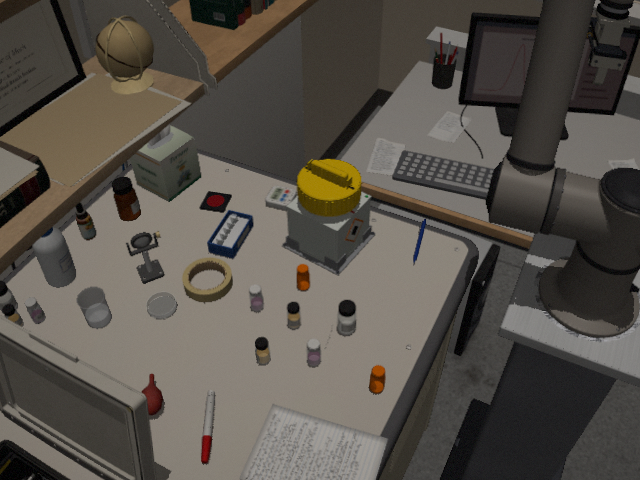

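The top view shows the yellow cap at about (383,222). The five target vials are black (216,245), black (261,251), white (264,212), white (233,286) and the big black one at (277,296). The orange look-alikes are at (305,238) and (231,347), the tape at (269,158), the timer at (400,164) and the pen at (408,318).

```bash
cat > m1.py <<'E'
from h import *
W={}
for n in('top','scene'):
    c=pickle.load(open(f'pics/{n}.pkl','rb')); w=cloud(c)
    img=c['color']; hsv=cv2.cvtColor(img,cv2.COLOR_RGB2HSV)
    y=cv2.inRange(hsv,(22,150,60),(34,255,255))>0
    P=w[y]; P=P[np.isfinite(P[:,0])&(P[:,2]>100)]
    deck=P[(abs(P[:,2]-179)<5)]; bar=P[P[:,2]>198]
    print(n,'deck',len(deck),np.median(deck[:,2]),(deck.min(0)+deck.max(0))/2,np.ptp(deck,0))
    r=cv2.minAreaRect(bar[:,:2].astype(np.float32)); print('bar',len(bar),np.median(bar[:,2]),bar.mean(0),r)
    # jar shoulder, cradle
    ctr=(deck.min(0)+deck.max(0))/2
    near=np.hypot(w[...,0]-ctr[0],w[...,1]-ctr[1])<105
    s=w[near&(abs(w[...,2]-117)<5)]
    if len(s): print('shoulder',len(s),cv2.minAreaRect(s[:,:2].astype(np.float32)))
    # vials: clusters of points between z 30..80 in region
    reg=(w[...,0]>250)&(w[...,0]<560)&(w[...,1]>130)&(w[...,1]<620)&(w[...,2]>25)&(w[...,2]<85)
    k,lab,st,ce=cv2.connectedComponentsWithStats(reg.astype(np.uint8))
    for i in range(1,k):
        if st[i,4]<15: continue
        q=w[lab==i]; zt=np.percentile(q[:,2],95); tq=q[q[:,2]>zt-6]
        print(ce[i].round(),st[i,4],'ztop',round(zt,1),'c',((tq.min(0)+tq.max(0))/2).round(1),'ext',np.ptp(tq,0).round(),img[lab==i].mean(0).round())
E
python3 m1.py
```

```text
top deck 50 178.79575462683346 [551.95986385 126.01942827 179.30212803] [112.74214145  69.38802276   8.84194216]
bar 62 202.86280618349835 [559.75701388 103.31727479 202.53468113] ((562.9127807617188, 99.50494384765625), (10.40349292755127, 88.45811462402344), 81.485107421875)
shoulder 586 ((560.420166015625, 96.28009796142578), (128.38238525390625, 128.8640899658203), 81.9532241821289)
[305. 237.] 132 ztop 59.5 c [548.5 239.6  57.6] ext [21. 21.  7.] [177. 126.  81.]
[344. 252.] 128 ztop 81.8 c [528.4 149.1  80.2] ext [58. 37.  8.] [88. 87. 84.]
[215. 245.] 153 ztop 59.5 c [529.  431.8  57.5] ext [21. 24.  7.] [93. 86. 78.]
[261. 251.] 138 ztop 59.9 c [517.7 332.6  57.4] ext [21. 23.  7.] [90. 85. 78.]
[233. 285.] 145 ztop 59.2 c [444.  391.6  56.9] ext [21. 21.  7.] [173. 169. 167.]
[277. 296.] 251 ztop 72.0 c [422.7 296.1  70.4] ext [28. 31.  8.] [79. 76. 74.]
[230. 347.] 159 ztop 59.0 c [315.5 392.7  56.9] ext [22. 23.  8.] [172. 117.  72.]
scene deck 1563 179.21439387421637 [558.38031708  99.55702141 178.97417678] [129.2226724  131.36095142   9.91370594]
bar 335 204.68520227035842 [555.81298552 102.71736541 204.10684497] ((558.7158203125, 99.67736053466797), (22.4265079498291, 100.77944946289062), 82.97879028320312)
shoulder 839 ((559.1530151367188, 99.83027648925781), (133.84796142578125, 130.93142700195312), 81.97071838378906)
[331. 247.] 698 ztop 81.5 c [528.5 151.4  80.2] ext [62. 42.  9.] [63. 63. 60.]
[302. 273.] 212 ztop 58.3 c [547.2 242.8  58.1] ext [23. 23. 11.] [108.  52.   9.]
[346. 314.] 455 ztop 71.4 c [420.7 300.1  69.9] ext [33. 32.  9.] [61. 60. 57.]
[293. 312.] 236 ztop 58.8 c [514.6 336.   57.3] ext [24. 22.  8.] [63. 55. 43.]
[262. 347.] 270 ztop 59.2 c [527.  433.8  57.1] ext [25. 24.  8.] [62. 54. 42.]
[313. 349.] 246 ztop 59.3 c [441.7 394.5  58.4] ext [22. 23. 10.] [110. 102. 102.]
[377. 376.] 272 ztop 59.5 c [314.9 394.9  57.6] ext [22. 24.  8.] [118.  56.   7.]
```

```bash
cat > go.py <<'E'
import sys
from h import *
from scipy.spatial.transform import Rotation as Ro
def go(*T):
    o=bot.get_obs(); R=Ro.from_euler('xyz',o['tcp_rot']).as_matrix(); p=o['tool_pos']
    a=np.degrees(np.arctan2(R[1,1],R[0,1]))
    print('t',round(o['time'],2),'tcp',p.round(1),'yang',a.round(1),'xax',R[:,0].round(4),'F',o['contact_force'].round(1),'grip',round(o['grip_width'],1),'q',o['joint_positions'].round(2))
    for t in T:
        d=R.T@(np.array(t[:3])-p)/1000
        s='' if len(t)<4 else [round(((-(t[3]-a)+k+180)%360)-180,1) for k in(0,180)]
        print(t,'->',d.round(4),s)
if __name__=='__main__': go(*[tuple(map(float,a.split(','))) for a in sys.argv[1:]])
E
cat > m2.py <<'E'
from h import *
for n in('top','scene'):
    c=pickle.load(open(f'pics/{n}.pkl','rb')); w=cloud(c)
    hsv=cv2.cvtColor(c['color'],cv2.COLOR_RGB2HSV)
    y=cv2.inRange(hsv,(20,140,60),(36,255,255)); k,l,st,ce=cv2.connectedComponentsWithStats(y); i=1+st[1:,4].argmax()
    P=w[(l==i)]; P=P[np.isfinite(P[:,0])]; d=P[abs(P[:,2]-179)<5]
    print(n,'yellow',st[i],'deck',len(d),cv2.minEnclosingCircle(d[:,:2].astype(np.float32)))
    b=P[P[:,2]>199]; print(cv2.minAreaRect(b[:,:2].astype(np.float32)),np.percentile(P[:,2],[5,50,98]))
    reg=(w[...,0]>560)&(w[...,0]<650)&(w[...,1]>250)&(w[...,1]<420)&(w[...,2]>35)&(w[...,2]<85)
    k,lab,st,ce=cv2.connectedComponentsWithStats(reg.astype(np.uint8))
    for i in range(1,k):
        if st[i,4]<15: continue
        q=w[lab==i]; print(ce[i].round(),st[i,4],'top',np.percentile(q[:,2],95),((q.min(0)+q.max(0))/2).round(1),np.ptp(q,0).round())
E
python3 m2.py; python3 go.py 559,99,290,82
```

```text
top yellow [376 191  17  54 377] deck 87 ((568.3082275390625, 95.69090270996094), 50.35749053955078)
((563.5146484375, 95.8201904296875), (16.804628372192383, 90.7501449584961), 81.6739273071289) [178.71523118 201.23303313 208.37698315]
[264. 210.] 133 top 59.237339343242844 [604.5 329.   48.1] [24. 26. 25.]
scene yellow [ 297  159   65   58 3079] deck 1563 ((557.2382202148438, 100.6196517944336), 66.74638366699219)
((557.6414184570312, 100.75324249267578), (21.257461547851562, 99.3122329711914), 79.96173858642578) [140.70726828 178.69764651 206.96309722]
[255. 293.] 187 top 58.080659233914695 [601.7 333.   47.7] [27. 30. 25.]
t 0.1 tcp [ 132.3 -507.7  226.1] yang -75.4 xax [-1.0e-04  1.3e-03 -1.0e+00] F [-0.3 -0.2  0.5] grip 91.7 q [-1.46  0.34  1.52  0.    1.28 -0.15]
(559.0, 99.0, 290.0, 82.0) -> [-0.0631 -0.4797 -0.5658] [np.float64(-157.4), np.float64(22.6)]
```

>>> {"op": "step_arm", "data": {"targets": [[[-0.03,0,0,0],[-0.063,-0.01,-0.012,0],[-0.063,-0.035,-0.042,0],[-0.063,-0.06,-0.072,0],[-0.063,-0.086,-0.102,0]]], "jaw": 0}}

```text
time: 0.52
tool_pos: [209.8, -397.7, 289.2]
tcp_rot: [-1.894, 1.569, 1.501]
contact_force: [1.8, 0.9, 0.1]
grip_width: 92.1
```

>>> {"op": "step_arm", "data": {"targets": [[[0,-0.026,-0.03,0],[0,-0.052,-0.06,0],[0,-0.077,-0.09,0],[0,-0.102,-0.12,0],[0,-0.128,-0.15,0]]]}}

```text
time: 0.93
tool_pos: [323.4, -234.4, 289.3]
tcp_rot: [-1.867, 1.569, 1.527]
contact_force: [0.7, -0.8, -0.1]
grip_width: 91.5
```

>>> {"op": "step_arm", "data": {"targets": [[[0,-0.026,-0.03,0],[0,-0.052,-0.06,0],[0,-0.077,-0.09,0],[0,-0.102,-0.12,0],[0,-0.128,-0.15,0]]]}}

```text
time: 1.35
tool_pos: [437.2, -71.1, 289.4]
tcp_rot: [-1.699, 1.57, 1.695]
contact_force: [2.1, -0.1, -0.0]
grip_width: 91.6
```

```bash
python3 go.py 559.5,98.5,280,82
```

```text
t 1.35 tcp [437.2 -71.1 289.4] yang -75.5 xax [-2.0e-04  1.3e-03 -1.0e+00] F [ 2.1 -0.1 -0. ] grip 91.6 q [-0.34  0.14  1.62  0.    1.38  0.98]
(559.5, 98.5, 280.0, 82.0) -> [ 0.0096 -0.1336 -0.1608] [np.float64(-157.5), np.float64(22.5)]
```

>>> {"op": "step_arm", "data": {"targets": [[[0,-0.026,-0.032,5],[0.005,-0.053,-0.064,10],[0.01,-0.08,-0.096,15],[0.01,-0.107,-0.128,20],[0.01,-0.134,-0.161,22.5]]]}}

```text
time: 1.77
tool_pos: [557.8, 98.2, 278.8]
tcp_rot: [-0.435, 1.569, 2.563]
contact_force: [0.4, -0.8, 0.6]
grip_width: 91.5
```

```bash
cat > w.py <<'E'
import sys
from h import *
c=cap('wrist'); save(c,sys.argv[1]); w=cloud(c)
from go import go
hsv=cv2.cvtColor(c['color'],cv2.COLOR_RGB2HSV)
y=cv2.inRange(hsv,(20,140,60),(36,255,255)); k,l,st,ce=cv2.connectedComponentsWithStats(y); i=1+st[1:,4].argmax()
P=w[(l==i)]; P=P[np.isfinite(P[:,0])]; z=float(sys.argv[2]); d=P[abs(P[:,2]-z)<5]; b=P[P[:,2]>z+20]
print('deck',len(d),cv2.minEnclosingCircle(d[:,:2].astype(np.float32)) if len(d) else 0)
if len(b): print('bar',len(b),np.median(b[:,2]),cv2.minAreaRect(b[:,:2].astype(np.float32)),b.mean(0))
go()
E
python3 w.py w0 179
```

```text
deck 16550 ((558.7327880859375, 96.448974609375), 65.26732635498047)
bar 2783 205.61997432840616 ((558.8861083984375, 96.4766845703125), (17.045629501342773, 98.15254974365234), 82.13441467285156) [561.12189366  96.16817709 205.15525872]
t 1.82 tcp [561.  103.7 277.8] yang -98.1 xax [ 0.      0.0051 -1.    ] F [-2.2  2.9 -1.6] grip 91.7 q [0.05 0.39 1.3  0.01 1.44 1.76]
```

View pics/w0.png

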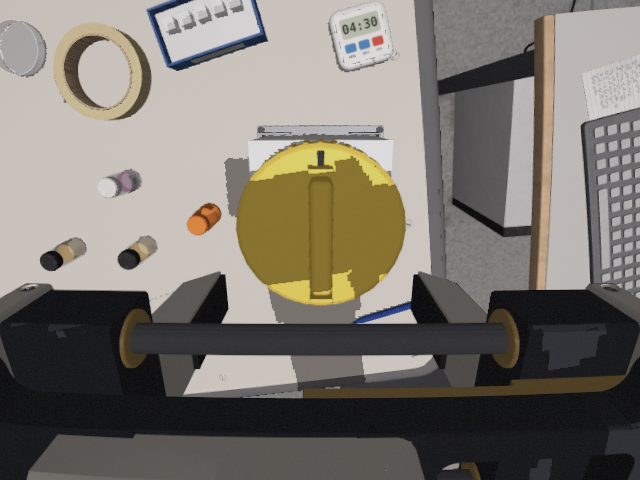

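The wrist picture shows the cap at (321,222) with the bar running vertically at column 320, midway between the fingers and aligned with them. Next I descend.

>>> {"op": "step_arm", "data": {"targets": [[[0,0,0,0],[0,0,0,0],[0.02,0,0,0],[0.04,0,0,0],[0.05,0,0,0]]]}}

```text
time: 2.23
tool_pos: [559.5, 102.6, 225.9]
tcp_rot: [-0.833, 1.565, 2.166]
contact_force: [0.5, -0.7, 0.6]
grip_width: 91.8
```

```bash
python3 w.py w1 179; python3 go.py 559,97.5,190,82
```

```text
deck 23027 ((558.802734375, 95.96949005126953), 65.20870208740234)
bar 3852 205.69239895679567 ((565.17626953125, 78.37808990478516), (51.1317024230957, 82.25469970703125), 82.16214752197266) [568.8202236   95.06621563 205.23462392]
t 2.28 tcp [558.9 102.6 224.6] yang -98.2 xax [-0.0057  0.0046 -1.    ] F [-1.  -0.3 -1.3] grip 91.7 q [0.04 0.43 1.4  0.   1.32 1.76]
t 2.28 tcp [558.9 102.6 224.6] yang -98.2 xax [-0.0057  0.0046 -1.    ] F [-1.  -0.3 -1.3] grip 91.7 q [0.04 0.43 1.4  0.   1.32 1.76]
(559.0, 97.5, 190.0, 82.0) -> [ 0.0346  0.0052 -0.001 ] [np.float64(179.8), np.float64(-0.2)]
```

>>> {"op": "step_arm", "data": {"targets": [[[0,0.005,-0.001,0],[0.015,0.005,-0.001,0],[0.03,0.005,-0.001,0],[0.04,0.005,-0.001,0],[0.041,0.005,-0.001,0]]]}}

```text
time: 2.7
tool_pos: [558.2, 96.9, 182.6]
tcp_rot: [-0.358, 1.562, 2.641]
contact_force: [-0.6, -0.5, -0.8]
grip_width: 91.8
```

>>> {"op": "step_arm", "data": {"targets": [[[0,0,0,0],[0,0,0,0],[0,0,0,0],[0,0,0,0],[0,0,0,0]]], "jaw": 1}}

```text
time: 3.12
tool_pos: [558.5, 96.9, 183.2]
tcp_rot: [-0.418, 1.563, 2.58]
contact_force: [0.1, 1.1, 0.6]
grip_width: 63.0
```

>>> {"op": "step_arm", "data": {"targets": [[[0,0,0,0],[0,0,0,0],[0,0,0,0],[0,0,0,0],[0,0,0,0]]]}}

```text
time: 3.53
tool_pos: [558.5, 96.9, 183.2]
tcp_rot: [-0.414, 1.562, 2.584]
contact_force: [0.3, 0.5, 0.2]
grip_width: 29.5
```

```bash
python3 go.py
```

```text
t 3.53 tcp [558.5  96.9 183.2] yang -98.2 xax [-0.007   0.0044 -1.    ] F [0.3 0.5 0.2] grip 29.5 q [0.03 0.46 1.47 0.   1.22 1.75]
```

>>> {"op": "step_arm", "data": {"targets": [[[0,0,0,0],[0,0,0,0],[0,0,0,0],[0,0,0,0],[0,0,0,0]]]}}

```text
time: 3.95
tool_pos: [558.5, 97.0, 183.2]
tcp_rot: [-0.42, 1.562, 2.579]
contact_force: [-0.0, 1.3, -0.7]
grip_width: 16.0
```

>>> {"op": "step_arm", "data": {"targets": [[[0.002,0,0,0],[0.003,0,0,0],[0.004,0,0,0],[0.005,0,0,0],[0.005,0,0,0]]]}}

```text
time: 4.37
tool_pos: [558.5, 97.0, 178.9]
tcp_rot: [-0.473, 1.563, 2.526]
contact_force: [-2.7, 0.4, 8.0]
grip_width: 16.0
```

```bash
python3 go.py
```

```text
t 4.37 tcp [558.5  97.  178.9] yang -98.2 xax [-0.0062  0.0044 -1.    ] F [-2.7  0.4  8. ] grip 16.0 q [0.03 0.46 1.47 0.   1.21 1.75]
```

>>> {"op": "step_arm", "data": {"targets": [[[0.002,0,0,0],[0.003,0,0,0],[0.004,0,0,0],[0.0045,0,0,0],[0.0045,0,0,0]]]}}

```text
time: 4.78
tool_pos: [558.6, 97.0, 175.7]
tcp_rot: [-0.571, 1.564, 2.427]
contact_force: [-3.5, 0.7, 9.8]
grip_width: 15.8
```

```bash
python3 go.py
```

```text
t 4.78 tcp [558.6  97.  175.7] yang -98.2 xax [-0.005   0.0043 -1.    ] F [-3.5  0.7  9.8] grip 15.8 q [0.03 0.46 1.48 0.   1.2  1.75]
```

>>> {"op": "step_arm", "data": {"targets": [[[0.001,0,0,0],[0.0018,0,0,0],[0.0018,0,0,-2],[0.0018,0,0,-4],[0.0018,0,0,-6]]]}}

```text
time: 5.2
tool_pos: [559.0, 97.1, 175.5]
tcp_rot: [-1.004, 1.565, 2.1]
contact_force: [-2.2, 0.9, 11.2]
grip_width: 15.9
```

```bash
python3 go.py
```

```text
t 5.2 tcp [559.   97.1 175.5] yang -92.2 xax [-0.0029  0.0049 -1.    ] F [-2.2  0.9 11.2] grip 15.9 q [0.03 0.46 1.48 0.01 1.2  1.64]
```

>>> {"op": "step_arm", "data": {"targets": [[[0.0015,0,0,-4],[0.0015,0,0,-8],[0.0015,0,0,-12],[0.0015,0,0,-16],[0.0015,0,0,-20]]]}}

```text
time: 5.62
tool_pos: [558.9, 97.1, 175.4]
tcp_rot: [-1.557, 1.565, 1.898]
contact_force: [-3.4, 0.7, 9.8]
grip_width: 15.9
```

```bash
python3 -c "
from go import *
go(); print(bot.get_obs()['moment'])"
```

```text
t 5.62 tcp [558.9  97.1 175.4] yang -72.0 xax [-0.0018  0.0053 -1.    ] F [-3.4  0.7  9.8] grip 15.9 q [0.03 0.46 1.48 0.01 1.2  1.29]
[-0.06476344  0.71495273 -0.50554234]
```

>>> {"op": "step_arm", "data": {"targets": [[[0.0015,0,0,-4],[0.0015,0,0,-9],[0.0015,0,0,-14],[0.0015,0,0,-19],[0.0015,0,0,-19.5]]]}}

```text
time: 6.03
tool_pos: [558.9, 97.0, 175.3]
tcp_rot: [-2.079, 1.565, 1.72]
contact_force: [-3.9, 0.4, 10.8]
grip_width: 15.9
```

```bash
python3 -c "
from go import *
go(); print(bot.get_obs()['moment'])"; python3 w.py w2 171
```

```text
t 6.03 tcp [558.9  97.  175.3] yang -52.3 xax [-8.0e-04  5.4e-03 -1.0e+00] F [-3.9  0.4 10.8] grip 15.9 q [0.03 0.46 1.48 0.01 1.2  0.95]
[-0.24868992  0.83027953 -0.43315658]
deck 19891 ((559.7037963867188, 96.52845001220703), 65.08165740966797)
bar 4420 197.93160046969285 ((584.2655639648438, 108.2845687866211), (57.81711196899414, 57.922176361083984), 70.22105407714844) [577.75963416 110.62637283 198.71973893]
t 6.08 tcp [558.9  97.1 175.3] yang -52.5 xax [-8.0e-04  5.3e-03 -1.0e+00] F [-3.9  0.5 11. ] grip 15.9 q [0.03 0.46 1.48 0.01 1.2  0.95]
```

View pics/w2.png

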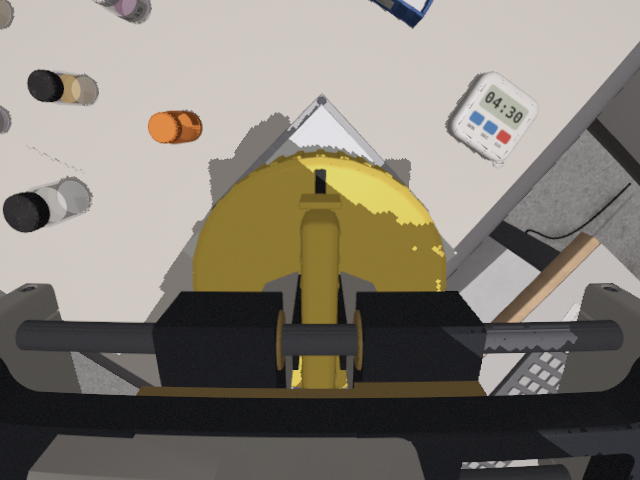

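The picture shows the bar still between the fingers and now diagonal to the jar, with the jar corner straight ahead at (322,97). I'll lift.

>>> {"op": "step_arm", "data": {"targets": [[[-0.003,0,0,0],[-0.006,0,0,0],[-0.009,0,0,0],[-0.013,0,0,0],[-0.017,0,0,0]]]}}

```text
time: 6.5
tool_pos: [558.4, 96.7, 191.8]
tcp_rot: [-1.767, 1.565, 2.029]
contact_force: [-0.8, -1.2, -2.9]
grip_width: 16.2
```

```bash
python3 go.py
```

```text
t 6.5 tcp [558.4  96.7 191.8] yang -52.5 xax [-0.0024  0.0049 -1.    ] F [-0.8 -1.2 -2.9] grip 16.2 q [0.03 0.45 1.46 0.01 1.24 0.95]
```

>>> {"op": "step_arm", "data": {"targets": [[[-0.012,0,0,0],[-0.025,0,0,0],[-0.04,0,0,0],[-0.055,0,0,0],[-0.055,0,0,0]]]}}

```text
time: 6.92
tool_pos: [560.1, 96.6, 249.5]
tcp_rot: [-2.734, 1.565, 1.062]
contact_force: [0.7, 0.0, -0.7]
grip_width: 16.1
```

```bash
python3 go.py 390,180,245 390,180,60; python3 - <<'E'
from h import *
c=pickle.load(open('pics/top.pkl','rb'))
print(ray(c,[[378,324],[440,312],[277,296]],5)) # pen ends
c=cap('scene'); w=cloud(c); hsv=cv2.cvtColor(c['color'],cv2.COLOR_RGB2HSV)
cv2.imwrite('pics/s1.png',c['color'][:,:,::-1][80:400,130:530])
E
```

```text
t 6.92 tcp [560.1  96.6 249.5] yang -52.5 xax [ 0.003   0.0054 -1.    ] F [ 0.7  0.  -0.7] grip 16.1 q [0.03 0.4  1.37 0.01 1.37 0.95]
(390.0, 180.0, 245.0) -> [ 0.0045 -0.1697  0.0841] 
(390.0, 180.0, 60.0) -> [ 0.1895 -0.1693  0.0852] 
[[364.74205384  79.10591652   5.        ]
 [391.84713215 -56.47615989   5.        ]
 [422.32510938 299.2943192    5.        ]]
```

View pics/s1.png

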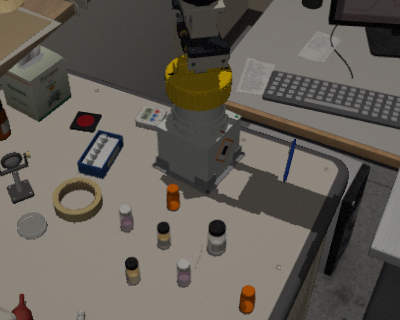

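The cap at (200,85) is clear of the white neck and held in the gripper. I'm carrying it to the free spot near (390,180).

>>> {"op": "step_arm", "data": {"targets": [[[0,-0.03,0.015,0],[0,-0.065,0.032,0],[0,-0.1,0.05,0],[0,-0.135,0.067,0],[0.005,-0.17,0.084,0]]]}}

```text
time: 7.38
tool_pos: [387.5, 180.7, 242.3]
tcp_rot: [-2.25, 1.565, 1.545]
contact_force: [0.8, 1.2, -1.1]
grip_width: 15.9
```

>>> {"op": "step_arm", "data": {"targets": [[[0.03,0,0,0],[0.065,0,0,0],[0.1,0,0,0],[0.13,0,0,0],[0.15,0,0,0]]]}}

```text
time: 7.8
tool_pos: [385.1, 181.0, 88.9]
tcp_rot: [-1.419, 1.565, 2.377]
contact_force: [0.1, -0.6, -2.0]
grip_width: 15.6
```

```bash
python3 go.py 390,180,60; python3 w.py w3 87
```

```text
t 7.8 tcp [385.1 181.   88.9] yang -52.5 xax [-0.0044  0.0042 -1.    ] F [ 0.1 -0.6 -2. ] grip 15.6 q [0.25 0.35 1.97 0.01 0.83 1.17]
(390.0, 180.0, 60.0) -> [ 0.0289  0.0039 -0.0033] 
deck 20369 ((385.9671630859375, 180.82395935058594), 64.836181640625)
bar 4077 111.69886685009712 ((410.8636779785156, 191.9294891357422), (57.809837341308594, 58.15202331542969), 69.1873550415039) [402.58663911 193.53225412 112.86604847]
t 7.85 tcp [383.6 180.5  86.6] yang -52.5 xax [-0.0091  0.003  -1.    ] F [-3.  -0.9 -5.1] grip 16.1 q [0.25 0.35 1.97 0.01 0.83 1.17]
```

>>> {"op": "step_arm", "data": {"targets": [[[0,0,0,0],[0.01,0.003,-0.002,0],[0.02,0.003,-0.002,0],[0.028,0.003,-0.002,0],[0.028,0.003,-0.002,0]]]}}

```text
time: 8.27
tool_pos: [386.3, 179.2, 57.9]
tcp_rot: [-0.896, 1.56, 2.899]
contact_force: [-0.7, -0.8, -1.7]
grip_width: 15.5
```

>>> {"op": "step_arm", "data": {"targets": [[[0.002,0,0,0],[0.004,0,0,0],[0.006,0,0,0],[0.008,0,0,0],[0.008,0,0,0]]]}}

```text
time: 8.68
tool_pos: [386.4, 179.8, 51.0]
tcp_rot: [-1.004, 1.561, 2.792]
contact_force: [-3.2, 1.5, 10.9]
grip_width: 15.5
```

```bash
python3 go.py
```

```text
t 8.68 tcp [386.4 179.8  51. ] yang -52.5 xax [-0.0095  0.0035 -0.9999] F [-3.2  1.5 10.9] grip 15.5 q [0.25 0.42 2.   0.01 0.73 1.16]
```

>>> {"op": "step_arm", "data": {"targets": [[[-0.0005,0,0,0],[-0.0005,0,0,0],[-0.0005,0,0,0],[-0.0005,0,0,0],[-0.0005,0,0,0]]], "jaw": 0.4}}

```text
time: 9.1
tool_pos: [386.4, 179.7, 51.5]
tcp_rot: [-0.998, 1.561, 2.798]
contact_force: [1.5, -0.1, -0.1]
grip_width: 44.6
```

>>> {"op": "step_arm", "data": {"targets": [[[0,0,0,0],[-0.01,0,0,0],[-0.03,0,0,0],[-0.06,0,0,0],[-0.09,0,0,0]]]}}

```text
time: 9.52
tool_pos: [386.5, 179.1, 141.9]
tcp_rot: [-0.881, 1.558, 2.914]
contact_force: [0.4, 0.5, 0.8]
grip_width: 54.6
```

>>> {"op": "step_arm", "data": {"targets": [[[-0.03,0,0,0],[-0.06,0,0,0],[-0.07,0,0,0],[-0.07,0,0,0],[-0.07,0,0,0]]]}}

```text
time: 9.93
tool_pos: [387.3, 178.9, 211.8]
tcp_rot: [-0.899, 1.559, 2.897]
contact_force: [1.0, 0.1, -0.5]
grip_width: 55.2
```

```bash
cat > v.py <<'E'
import sys
from h import *
from go import go
V=[]
for n in sys.argv[1:]:
    c=cap(n); w=cloud(c); img=c['color']
    reg=(w[...,0]>250)&(w[...,0]<680)&(w[...,1]>130)&(w[...,1]<560)&(w[...,2]>30)&(w[...,2]<80)
    k,lab,st,ce=cv2.connectedComponentsWithStats(reg.astype(np.uint8))
    for i in range(1,k):
        if st[i,4]<30: continue
        q=w[lab==i]; zt=np.percentile(q[:,2],95); tq=q[q[:,2]>zt-6]; e=np.ptp(tq,0)
        if e[:2].max()<50: print(n,ce[i].round(),st[i,4],'ztop',round(zt,1),'c',((tq.min(0)+tq.max(0))/2).round(1),'ext',e.round(),img[lab==i].mean(0).round())
E
python3 v.py top scene wrist; python3 w.py w4 47; python3 go.py 421.5,298,150 
```

```text
top [264. 210.] 141 ztop 59.1 c [605.2 329.5  57. ] ext [22. 21.  7.] [182. 178. 176.]
top [305. 237.] 128 ztop 59.4 c [548.5 239.6  57.4] ext [22. 21.  8.] [187. 134.  87.]
top [215. 245.] 144 ztop 59.5 c [529.1 430.8  57.4] ext [21. 22.  7.] [96. 89. 80.]
top [261. 251.] 132 ztop 59.6 c [517.6 332.7  57.5] ext [21. 23.  7.] [94. 88. 82.]
top [232. 285.] 142 ztop 58.6 c [444.  392.   56.5] ext [21. 21.  6.] [182. 179. 177.]
top [277. 296.] 251 ztop 72.3 c [422.7 296.1  70. ] ext [28. 31.  7.] [84. 82. 79.]
top [230. 347.] 150 ztop 59.3 c [315.4 392.5  57.6] ext [22. 23.  8.] [181. 125.  78.]
scene [302. 273.] 195 ztop 58.4 c [546.8 243.   56.6] ext [24. 25.  8.] [116.  57.  11.]
scene [256. 294.] 209 ztop 58.8 c [602.4 332.5  56.8] ext [22. 23.  8.] [115. 107. 107.]
scene [346. 313.] 425 ztop 71.6 c [420.9 299.   69.7] ext [32. 34.  8.] [64. 62. 60.]
scene [293. 311.] 214 ztop 58.3 c [514.9 336.2  55.8] ext [24. 22.  7.] [65. 57. 44.]
scene [262. 346.] 242 ztop 59.3 c [526.6 433.7  57.3] ext [24. 25.  8.] [63. 55. 43.]
scene [313. 348.] 224 ztop 59.0 c [441.8 394.5  56.9] ext [21. 2
[... 335 characters left out ...]
295.7  68.5] ext [32. 32.  7.] [81. 79. 79.]
wrist [ 88. 131.] 1057 ztop 57.5 c [314.7 391.6  55.3] ext [24. 23.  8.] [175. 105.  55.]
deck 10467 ((386.85125732421875, 179.01028442382812), 64.97862243652344)
bar 1805 73.64112939395426 ((386.5832824707031, 179.34042358398438), (97.9725341796875, 17.037425994873047), 37.573543548583984) [389.73383104 181.67647552  73.07169348]
t 10.13 tcp [386.6 178.7 210.6] yang -52.5 xax [-0.0148  0.002  -0.9999] F [-0.  -0.4  0.7] grip 55.4 q [0.25 0.18 1.79 0.01 1.18 1.16]
t 10.13 tcp [386.6 178.7 210.6] yang -52.5 xax [-0.0148  0.002  -0.9999] F [-0.  -0.4  0.7] grip 55.4 q [0.25 0.18 1.79 0.01 1.18 1.16]
(421.5, 298.0, 150.0) -> [ 0.0603 -0.0728 -0.1009]
```

>>> {"op": "step_arm", "data": {"targets": [[[0,-0.02,-0.03,0],[0,-0.045,-0.065,0],[0.02,-0.072,-0.099,0],[0.05,-0.072,-0.099,0],[0.06,-0.072,-0.099,0]]]}}

```text
time: 10.55
tool_pos: [418.5, 297.2, 145.4]
tcp_rot: [-0.613, 1.55, -3.099]
contact_force: [-2.0, -1.9, -1.0]
grip_width: 55.1
```

>>> {"op": "step_arm", "data": {"targets": [[[0,0,0,0],[0,0,0,0],[0,0,0,0],[0,0,0,0],[0,0,0,0]]]}}

```text
time: 10.97
tool_pos: [419.3, 297.0, 146.8]
tcp_rot: [-0.669, 1.552, 3.128]
contact_force: [-0.5, 0.6, -0.6]
grip_width: 55.1
```

```bash
python3 go.py 421.3,297,20
```

```text
t 10.97 tcp [419.3 297.  146.8] yang -52.4 xax [-1.890e-02  3.000e-04 -9.998e-01] F [-0.5  0.6 -0.6] grip 55.1 q [0.46 0.41 1.66 0.01 1.09 1.37]
(421.3, 297.0, 20.0) -> [ 0.1268  0.0027 -0.0035]
```

>>> {"op": "step_arm", "data": {"targets": [[[0.03,0.003,-0.0035,0],[0.065,0.003,-0.0035,0],[0.1,0.003,-0.0035,0],[0.127,0.003,-0.0035,0],[0.127,0.003,-0.0035,0]]]}}

```text
time: 11.38
tool_pos: [418.8, 295.0, 16.1]
tcp_rot: [-0.529, 1.545, -3.016]
contact_force: [-0.8, -0.3, 0.8]
grip_width: 54.7
```

>>> {"op": "step_arm", "data": {"targets": [[[0,0,0,0],[0,0,0,0],[0,0,0,0],[0,0,0,0],[0,0,0,0]]], "jaw": 1}}

```text
time: 11.8
tool_pos: [420.2, 295.6, 18.1]
tcp_rot: [-0.586, 1.548, -3.073]
contact_force: [-0.4, -0.6, 8.1]
grip_width: 36.2
```

```bash
python3 go.py 559,97,250,-52
```

```text
t 11.8 tcp [420.2 295.6  18.1] yang -52.5 xax [-0.0223 -0.0015 -0.9998] F [-0.4 -0.6  8.1] grip 36.2 q [0.46 0.6  1.78 0.01 0.79 1.37]
(559.0, 97.0, 250.0, -52.0) -> [-0.2347  0.2392  0.0152] [np.float64(-0.5), np.float64(179.5)]
```

>>> {"op": "step_arm", "data": {"targets": [[[-0.03,0,0,0],[-0.07,0,0,0],[-0.11,0,0,0],[-0.15,0,0,0],[-0.15,0,0,0]]]}}

```text
time: 12.22
tool_pos: [427.4, 297.8, 176.7]
tcp_rot: [-1.239, 1.561, 2.558]
contact_force: [1.2, 1.4, -0.6]
grip_width: 36.6
```

>>> {"op": "step_arm", "data": {"targets": [[[-0.04,0.02,0,0],[-0.075,0.05,0,0],[-0.085,0.09,0.005,0],[-0.085,0.12,0.01,0],[-0.085,0.12,0.01,0]]]}}

```text
time: 12.63
tool_pos: [497.1, 191.0, 263.0]
tcp_rot: [-1.836, 1.567, 1.955]
contact_force: [-0.9, 0.1, -0.9]
grip_width: 36.1
```

>>> {"op": "step_arm", "data": {"targets": [[[0,0.035,0.002,0],[0,0.07,0.003,0],[0,0.1,0.004,0],[0,0.115,0.005,0],[0,0.115,0.005,0]]]}}

```text
time: 13.05
tool_pos: [563.8, 93.9, 262.2]
tcp_rot: [-1.786, 1.567, 2.002]
contact_force: [-1.0, 0.7, -0.4]
grip_width: 36.3
```

```bash
python3 go.py 559,97,200 559,97,130 559,97,110
```

```text
t 13.05 tcp [563.8  93.9 262.2] yang -53.0 xax [-0.0015  0.0032 -1.    ] F [-1.   0.7 -0.4] grip 36.3 q [0.03 0.41 1.33 0.   1.41 0.95]
(559.0, 97.0, 200.0) -> [ 0.0622 -0.0051  0.002 ] 
(559.0, 97.0, 130.0) -> [ 0.1322 -0.0049  0.0021] 
(559.0, 97.0, 110.0) -> [ 0.1522 -0.0048  0.0021]
```

>>> {"op": "step_arm", "data": {"targets": [[[0,-0.005,0.002,0],[0.02,-0.005,0.002,0],[0.04,-0.005,0.002,0],[0.06,-0.005,0.002,0],[0.06,-0.005,0.002,0]]]}}

```text
time: 13.47
tool_pos: [555.7, 98.6, 198.7]
tcp_rot: [-1.009, 1.561, 2.781]
contact_force: [-0.6, 0.0, -0.5]
grip_width: 36.3
```

>>> {"op": "step_arm", "data": {"targets": [[[0.02,0,0,0],[0.045,0,0,0],[0.07,0,0,0],[0.09,0,0,0],[0.09,0,0,0]]]}}

```text
time: 13.88
tool_pos: [552.0, 100.1, 106.0]
tcp_rot: [-0.863, 1.555, 2.928]
contact_force: [-1.2, -0.1, -1.1]
grip_width: 36.6
```

```bash
python3 go.py 559,97,105
```

```text
t 13.88 tcp [552.  100.1 106. ] yang -52.8 xax [-0.0157  0.0034 -0.9999] F [-1.2 -0.1 -1.1] grip 36.6 q [0.04 0.54 1.57 0.   1.05 0.96]
(559.0, 97.0, 105.0) -> [ 0.0009  0.0067 -0.0037]
```

>>> {"op": "step_arm", "data": {"targets": [[[0,0.004,-0.002,0],[0,0.007,-0.004,0],[0,0.007,-0.004,0],[0,0.007,-0.004,0],[0,0.007,-0.004,0]]]}}

```text
time: 14.3
tool_pos: [560.0, 97.0, 107.0]
tcp_rot: [-0.901, 1.557, 2.89]
contact_force: [-0.8, 1.0, -0.4]
grip_width: 36.6
```

>>> {"op": "step_arm", "data": {"targets": [[[0,0,0,0],[0,0,0,0],[0,0,0,0],[0,0,0,0],[0,0,0,0]]], "jaw": 0.48}}

```text
time: 14.72
tool_pos: [560.0, 97.0, 107.1]
tcp_rot: [-0.901, 1.557, 2.89]
contact_force: [0.3, -0.4, -0.5]
grip_width: 47.7
```

>>> {"op": "step_arm", "data": {"targets": [[[-0.03,0,0,0],[-0.07,0,0,0],[-0.11,0,0,0],[-0.14,0,0,0],[-0.14,0,0,0]]]}}

```text
time: 15.13
tool_pos: [564.9, 96.6, 254.3]
tcp_rot: [-1.969, 1.567, 1.822]
contact_force: [0.7, 0.3, -0.3]
grip_width: 47.6
```

```bash
python3 v.py top scene; python3 go.py 516.5,333.5,150
```

```text
top [264. 210.] 139 ztop 58.8 c [605.2 328.5  56.6] ext [22. 23.  6.] [190. 185. 183.]
top [305. 237.] 125 ztop 59.2 c [548.2 239.7  56.5] ext [22. 21.  6.] [194. 140.  90.]
top [215. 245.] 146 ztop 58.6 c [529.1 431.7  56.9] ext [21. 23.  8.] [101.  94.  85.]
top [261. 251.] 133 ztop 59.1 c [517.6 333.5  57.2] ext [21. 21.  7.] [98. 93. 86.]
top [232. 285.] 142 ztop 59.2 c [444.  391.8  57. ] ext [21. 22.  7.] [190. 186. 185.]
top [230. 347.] 154 ztop 58.6 c [315.2 392.4  56.7] ext [22. 23.  8.] [188. 130.  82.]
scene [302. 273.] 195 ztop 58.6 c [546.8 242.7  56.8] ext [22. 26.  8.] [110.  53.   9.]
scene [256. 294.] 209 ztop 59.2 c [601.6 332.9  58. ] ext [24. 22. 10.] [109. 101. 101.]
scene [293. 311.] 213 ztop 58.1 c [515.7 335.8  56.1] ext [24. 27.  8.] [61. 53. 41.]
scene [262. 346.] 244 ztop 59.4 c [526.5 434.4  57.8] ext [24. 24.  9.] [59. 52. 40.]
scene [313. 348.] 229 ztop 59.5 c [441.6 394.6  57.4] ext [22. 25.  8.] [113. 105. 105.]
scene [377. 375.] 248 ztop 59.3 c [314.6 395.2  57.3] ext [23. 22.  7.] [120.  57.   7.]
t 15.23 tcp [562.4  96.5 248.2] yang -52.8 xax [-0.0111  0.0036 -0.9999] F [-0.1 -0.5 -1.7] grip 47.6 q [0.03 0.42 1.35 0.   1.39 0.95]
(516.5, 333.5, 150.0) -> [ 0.0995 -0.2155 -0.1074]
```

>>> {"op": "step_arm", "data": {"targets": [[[0,-0.035,-0.017,0],[0,-0.07,-0.035,0],[0,-0.105,-0.052,0],[0,-0.12,-0.06,0],[0,-0.12,-0.06,0]]]}}

```text
time: 15.65
tool_pos: [535.6, 231.9, 246.6]
tcp_rot: [-0.893, 1.555, 2.902]
contact_force: [0.7, 1.0, -0.2]
grip_width: 48.0
```

>>> {"op": "step_arm", "data": {"targets": [[[0,-0.03,-0.016,0],[0.02,-0.065,-0.033,0],[0.05,-0.09,-0.045,0],[0.08,-0.095,-0.047,0],[0.08,-0.095,-0.047,0]]]}}

```text
time: 16.07
tool_pos: [509.5, 335.4, 159.3]
tcp_rot: [-0.56, 1.542, -3.046]
contact_force: [-0.7, -0.4, -1.1]
grip_width: 47.9
```

>>> {"op": "step_arm", "data": {"targets": [[[0,0,0,0],[0,0,0,0],[0,0,0,0],[0,0,0,0],[0,0,0,0]]]}}

```text
time: 16.48
tool_pos: [510.6, 334.9, 160.9]
tcp_rot: [-0.596, 1.545, -3.083]
contact_force: [0.1, -1.1, -0.7]
grip_width: 47.8
```

```bash
python3 v.py wrist; python3 go.py 516.8,333.5,15
```

```text
wrist [233. 129.] 1181 ztop 57.6 c [528.2 431.2  55.1] ext [23. 23.  7.] [71. 66. 61.]
wrist [401. 132.] 1162 ztop 57.7 c [603.4 329.4  55.4] ext [23. 24.  7.] [196. 191. 193.]
wrist [326. 216.] 1011 ztop 57.6 c [516.6 333.6  55.2] ext [23. 24.  7.] [65. 60. 54.]
wrist [216. 242.] 1101 ztop 57.6 c [442.6 392.1  55.1] ext [24. 24.  7.] [133. 125. 128.]
wrist [437. 255.] 1093 ztop 57.5 c [547.  239.8  55. ] ext [23. 23.  7.] [177. 106.  54.]
wrist [349. 373.] 2353 ztop 61.7 c [421.8 208.7  62.7] ext [19. 14. 14.] [169. 149.  69.]
t 16.53 tcp [510.4 335.  160.7] yang -52.5 xax [-0.026  -0.0017 -0.9997] F [-0.8  0.1 -0.5] grip 47.7 q [0.45 0.57 1.35 0.01 1.25 1.36]
(516.8, 333.5, 15.0) -> [ 0.1455  0.0072 -0.0073]
```

>>> {"op": "step_arm", "data": {"targets": [[[0.03,0.007,-0.007,0],[0.07,0.008,-0.008,0],[0.11,0.009,-0.009,0],[0.142,0.009,-0.009,0],[0.142,0.009,-0.009,0]]]}}

```text
time: 16.95
tool_pos: [515.4, 330.8, 12.4]
tcp_rot: [-0.474, 1.534, -2.961]
contact_force: [-1.3, -1.5, -0.9]
grip_width: 47.8
```

>>> {"op": "step_arm", "data": {"targets": [[[0,0,0,0],[0,0,0,0],[0,0,0,0],[0,0,0,0],[0,0,0,0]]], "jaw": 1}}

```text
time: 17.37
tool_pos: [516.9, 331.5, 14.8]
tcp_rot: [-0.509, 1.538, -2.995]
contact_force: [0.0, -0.1, 5.9]
grip_width: 26.4
```

```bash
python3 go.py 559,97,250 
```

```text
t 17.37 tcp [516.9 331.5  14.8] yang -52.5 xax [-0.0323 -0.0048 -0.9995] F [ 0.  -0.1  5.9] grip 26.4 q [0.44 0.74 1.47 0.01 0.96 1.35]
(559.0, 97.0, 250.0) -> [-0.2353  0.2079  0.1162]
```

>>> {"op": "step_arm", "data": {"targets": [[[-0.03,0,0,0],[-0.07,0,0,0],[-0.11,0,0,0],[-0.15,0,0,0],[-0.15,0,0,0]]]}}

```text
time: 17.78
tool_pos: [525.8, 334.3, 175.1]
tcp_rot: [-0.809, 1.554, 2.987]
contact_force: [0.8, 0.2, 0.9]
grip_width: 26.4
```

>>> {"op": "step_arm", "data": {"targets": [[[-0.04,0.02,0.01,0],[-0.075,0.05,0.025,0],[-0.085,0.085,0.045,0],[-0.085,0.11,0.06,0],[-0.085,0.11,0.06,0]]]}}

```text
time: 18.2
tool_pos: [548.6, 204.7, 262.8]
tcp_rot: [-0.748, 1.56, 3.044]
contact_force: [0.5, -0.4, -1.1]
grip_width: 26.4
```

>>> {"op": "step_arm", "data": {"targets": [[[0,0.03,0.015,0],[0,0.06,0.03,0],[0,0.09,0.048,0],[0,0.1,0.055,0],[0,0.1,0.055,0]]]}}

```text
time: 18.62
tool_pos: [565.5, 89.2, 262.7]
tcp_rot: [-0.695, 1.561, 3.093]
contact_force: [-1.2, 1.5, -0.4]
grip_width: 26.4
```

```bash
python3 go.py 559,97,180 559,97,110
```

```text
t 18.62 tcp [565.5  89.2 262.7] yang -53.0 xax [-1.010e-02  5.000e-04 -9.999e-01] F [-1.2  1.5 -0.4] grip 26.4 q [0.02 0.41 1.32 0.   1.42 0.95]
(559.0, 97.0, 180.0) -> [ 0.0828 -0.0096 -0.0001] 
(559.0, 97.0, 110.0) -> [ 0.1528 -0.0092 -0.0007]
```

>>> {"op": "step_arm", "data": {"targets": [[[0,-0.008,0,0],[0.02,-0.008,0,0],[0.04,-0.008,-0.001,0],[0.06,-0.007,-0.001,0],[0.06,-0.007,-0.001,0]]]}}

```text
time: 19.03
tool_pos: [558.8, 97.5, 199.1]
tcp_rot: [-0.692, 1.554, 3.098]
contact_force: [-0.1, 0.3, -0.6]
grip_width: 26.4
```

>>> {"op": "step_arm", "data": {"targets": [[[0.02,0.001,-0.001,0],[0.045,0.003,-0.002,0],[0.07,0.004,-0.002,0],[0.09,0.004,-0.002,0],[0.09,0.004,-0.002,0]]]}}

```text
time: 19.45
tool_pos: [558.9, 97.0, 106.2]
tcp_rot: [-0.688, 1.547, 3.103]
contact_force: [-1.3, -0.5, -0.5]
grip_width: 25.9
```

>>> {"op": "step_arm", "data": {"targets": [[[0,0,0,0],[0,0,0,0],[0,0,0,0],[0,0,0,0],[0,0,0,0]]]}}

```text
time: 19.87
tool_pos: [559.5, 97.1, 107.4]
tcp_rot: [-0.696, 1.549, 3.095]
contact_force: [-0.0, -0.6, -1.0]
grip_width: 26.8
```

```bash
python3 go.py 559,97,107
```

```text
t 19.87 tcp [559.5  97.1 107.4] yang -52.8 xax [-0.0216  0.001  -0.9998] F [-0.  -0.6 -1. ] grip 26.8 q [0.04 0.55 1.55 0.   1.07 0.96]
(559.0, 97.0, 107.0) -> [ 0.0004 -0.0002  0.0005]
```

>>> {"op": "step_arm", "data": {"targets": [[[0,0,0,0],[0,0,0,0],[0,0,0,0],[0,0,0,0],[0,0,0,0]]], "jaw": 0.48}}

```text
time: 20.28
tool_pos: [559.5, 97.1, 107.5]
tcp_rot: [-0.695, 1.549, 3.097]
contact_force: [0.1, 0.5, 0.4]
grip_width: 47.2
```

>>> {"op": "step_arm", "data": {"targets": [[[-0.03,0,0,0],[-0.07,0,0,0],[-0.11,0,0,0],[-0.14,0,0,0],[-0.14,0,0,0]]]}}

```text
time: 20.7
tool_pos: [565.5, 97.1, 254.7]
tcp_rot: [-0.816, 1.562, 2.975]
contact_force: [1.3, 1.1, -0.1]
grip_width: 47.9
```

>>> {"op": "step_arm", "data": {"targets": [[[0,-0.025,-0.028,0],[0,-0.05,-0.055,0],[0,-0.075,-0.082,0],[0,-0.08,-0.087,0],[0,-0.08,-0.087,0]]]}}

```text
time: 21.12
tool_pos: [585.9, 215.7, 253.4]
tcp_rot: [-0.795, 1.56, 3.0]
contact_force: [-1.2, 0.4, -0.3]
grip_width: 47.8
```

```bash
python3 v.py top; python3 go.py 604,329.5,160 604,329.5,20
```

```text
top [261. 213.] 41 ztop 59.9 c [600.6 333.8  59.1] ext [12. 13.  9.] [175. 169. 168.]
top [215. 245.] 143 ztop 59.1 c [529.  431.4  57. ] ext [21. 23.  7.] [105.  99.  90.]
top [232. 285.] 140 ztop 59.2 c [444.  391.9  57.5] ext [21. 21.  8.] [197. 193. 192.]
top [230. 347.] 152 ztop 58.5 c [315.6 392.5  56.7] ext [22. 23.  7.] [195. 136.  86.]
t 21.17 tcp [585.9 213.9 253.6] yang -52.7 xax [-1.050e-02  7.000e-04 -9.999e-01] F [-1.1 -1.1 -0.3] grip 47.8 q [0.23 0.52 1.17 0.   1.46 1.14]
(604.0, 329.5, 160.0) -> [ 0.0934 -0.0803 -0.0852] 
(604.0, 329.5, 20.0) -> [ 0.2334 -0.0793 -0.0863]
```

>>> {"op": "step_arm", "data": {"targets": [[[0,-0.025,-0.027,0],[0.03,-0.05,-0.053,0],[0.06,-0.078,-0.083,0],[0.085,-0.078,-0.083,0],[0.085,-0.078,-0.083,0]]]}}

```text
time: 21.58
tool_pos: [600.5, 326.0, 160.3]
tcp_rot: [-0.476, 1.548, -2.964]
contact_force: [-0.8, -0.8, -1.7]
grip_width: 47.6
```

>>> {"op": "step_arm", "data": {"targets": [[[0,0,0,0],[0,0,0,0],[0,0,0,0],[0,0,0,0],[0,0,0,0]]]}}

```text
time: 22.0
tool_pos: [601.4, 325.2, 162.4]
tcp_rot: [-0.501, 1.551, -2.991]
contact_force: [-0.5, 0.6, -0.5]
grip_width: 47.7
```

```bash
python3 v.py wrist; python3 go.py 604,329.5,17
```

```text
wrist [163. 214.] 1165 ztop 57.5 c [528.4 431.2  55.1] ext [23. 23.  7.] [87. 80. 71.]
wrist [317. 216.] 1010 ztop 57.6 c [603.8 329.5  55.3] ext [24. 24.  7.] [132. 125. 128.]
wrist [356. 314.] 462 ztop 56.1 c [551.5 244.   54.4] ext [14. 14.  8.] [133.  75.  37.]
wrist [ 94. 388.] 123 ztop 49.6 c [322.6 397.1  47.5] ext [ 8. 11.  7.] [99. 56. 29.]
wrist [388. 383.] 31 ztop 40.5 c [507.7 167.3  38.1] ext [4. 2. 7.] [96. 96. 94.]
t 22.05 tcp [601.2 325.4 162.1] yang -52.6 xax [-0.0198 -0.0031 -0.9998] F [-0.8 -0.2 -0.2] grip 47.9 q [0.38 0.7  1.1  0.   1.36 1.3 ]
(604.0, 329.5, 17.0) -> [ 0.145  -0.0002 -0.0072]
```

>>> {"op": "step_arm", "data": {"targets": [[[0.03,0.001,-0.006,0],[0.07,0.001,-0.008,0],[0.11,0.001,-0.009,0],[0.142,0.001,-0.009,0],[0.142,0.001,-0.009,0]]]}}

```text
time: 22.47
tool_pos: [601.9, 327.6, 12.8]
tcp_rot: [-0.406, 1.538, -2.896]
contact_force: [-1.5, -0.6, -1.3]
grip_width: 47.8
```

>>> {"op": "step_arm", "data": {"targets": [[[0,0,0,0],[0,0,0,0],[0,0,0,0],[0,0,0,0],[0,0,0,0]]], "jaw": 1}}

```text
time: 22.88
tool_pos: [603.5, 328.2, 15.7]
tcp_rot: [-0.429, 1.543, -2.919]
contact_force: [-0.2, 0.9, 4.4]
grip_width: 26.3
```

>>> {"op": "step_arm", "data": {"targets": [[[-0.03,0,0,0],[-0.07,0,0,0],[-0.11,0,0,0],[-0.15,0,0,0],[-0.15,0,0,0]]]}}

```text
time: 23.3
tool_pos: [611.6, 330.8, 177.2]
tcp_rot: [-0.72, 1.561, 3.073]
contact_force: [0.7, 0.3, 1.9]
grip_width: 26.3
```

```bash
python3 go.py 559,97,260 
```

```text
t 23.3 tcp [611.6 330.8 177.2] yang -52.6 xax [-1.020e-02  7.000e-04 -9.999e-01] F [0.7 0.3 1.9] grip 26.3 q [0.38 0.71 1.04 0.   1.4  1.3 ]
(559.0, 97.0, 260.0) -> [-0.0824  0.1534  0.1843]
```

>>> {"op": "step_arm", "data": {"targets": [[[-0.035,0.015,0.018,0],[-0.07,0.035,0.042,0],[-0.08,0.06,0.072,0],[-0.08,0.075,0.09,0],[-0.08,0.075,0.09,0]]]}}

```text
time: 23.72
tool_pos: [586.6, 211.6, 261.4]
tcp_rot: [-0.552, 1.566, -3.046]
contact_force: [0.8, 0.1, -0.1]
grip_width: 26.6
```

>>> {"op": "step_arm", "data": {"targets": [[[0,0.025,0.03,0],[0,0.05,0.06,0],[0,0.068,0.08,0],[0,0.07,0.084,0],[0,0.07,0.084,0]]]}}

```text
time: 24.13
tool_pos: [561.7, 103.7, 262.4]
tcp_rot: [-0.574, 1.567, -3.071]
contact_force: [0.0, 1.1, -0.9]
grip_width: 26.2
```

>>> {"op": "step_arm", "data": {"targets": [[[0,0,0,0],[0,0,0,0],[0,0,0,0],[0,0,0,0],[0,0,0,0]]]}}

```text
time: 24.55
tool_pos: [561.8, 104.6, 262.2]
tcp_rot: [-0.59, 1.567, -3.086]
contact_force: [-0.6, 0.3, -0.4]
grip_width: 26.5
```

```bash
python3 w.py w5 47;python3 go.py 559,97,200 559,97,107
```

```text
deck 5044 ((387.6761474609375, 178.85093688964844), 65.25775146484375)
bar 649 73.73949942711869 ((482.28082275390625, 181.85647583007812), (48.347999572753906, 198.0401611328125), 82.1352310180664) [426.54414312 185.69428532 106.06421791]
t 24.6 tcp [561.8 104.4 262.2] yang -53.0 xax [-3.6e-03 -2.0e-04 -1.0e+00] F [-1.6 -0.3 -1. ] grip 26.4 q [ 0.05  0.41  1.33 -0.    1.41  0.97]
t 24.6 tcp [561.8 104.4 262.2] yang -53.0 xax [-3.6e-03 -2.0e-04 -1.0e+00] F [-1.6 -0.3 -1. ] grip 26.4 q [ 0.05  0.41  1.33 -0.    1.41  0.97]
(559.0, 97.0, 200.0) -> [0.0622 0.0044 0.0065] 
(559.0, 97.0, 107.0) -> [0.1552 0.0046 0.0062]
```

View pics/w5.png

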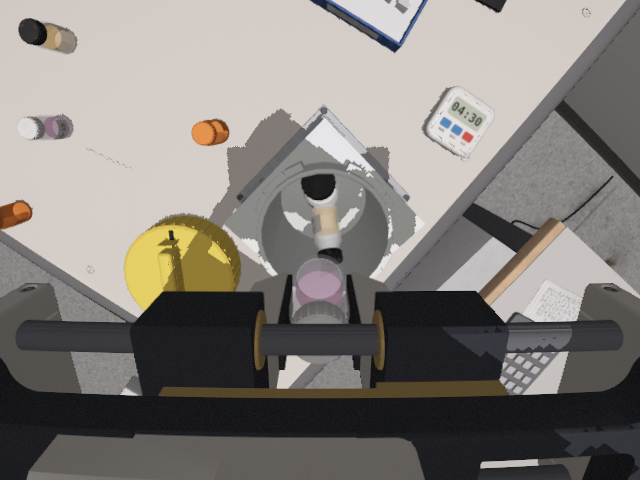

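The jar mouth at (325,225) holds the big vial (black cap at (318,187)) and the brown one, lying down. The white-capped vial is in the gripper above the mouth.

>>> {"op": "step_arm", "data": {"targets": [[[0,0.004,0.006,0],[0.02,0.004,0.006,0],[0.04,0.004,0.006,0],[0.06,0.005,0.006,0],[0.06,0.005,0.006,0]]]}}

```text
time: 25.02
tool_pos: [557.5, 96.3, 198.3]
tcp_rot: [-0.586, 1.56, -3.081]
contact_force: [-1.3, -0.0, -0.3]
grip_width: 26.1
```

>>> {"op": "step_arm", "data": {"targets": [[[0.02,0.001,0,0],[0.04,0.003,-0.001,0],[0.06,0.004,-0.002,0],[0.08,0.004,-0.002,0],[0.08,0.004,-0.002,0]]]}}

```text
time: 25.43
tool_pos: [559.1, 94.0, 115.8]
tcp_rot: [-0.602, 1.555, -3.098]
contact_force: [-0.7, -0.7, 0.1]
grip_width: 26.2
```

>>> {"op": "step_arm", "data": {"targets": [[[0,0,0,0],[0,0,0,0],[0,0,0,0],[0,0,0,0],[0,0,0,0]]]}}

```text
time: 25.85
tool_pos: [559.6, 94.0, 116.9]
tcp_rot: [-0.599, 1.556, -3.094]
contact_force: [-1.0, -0.5, -0.6]
grip_width: 26.1
```

```bash
python3 go.py 559,97,110
```

```text
t 25.85 tcp [559.6  94.  116.9] yang -53.0 xax [-1.430e-02 -7.000e-04 -9.999e-01] F [-1.  -0.5 -0.6] grip 26.1 q [ 0.03  0.53  1.54 -0.    1.08  0.96]
(559.0, 97.0, 110.0) -> [ 0.0069 -0.0027 -0.0014]
```

>>> {"op": "step_arm", "data": {"targets": [[[0,-0.003,0,0],[0,-0.003,0,0],[0,-0.003,0,0],[0,-0.003,0,0],[0,-0.003,0,0]]], "jaw": 0.48}}

```text
time: 26.27
tool_pos: [557.8, 96.4, 116.9]
tcp_rot: [-0.6, 1.556, -3.096]
contact_force: [0.5, -0.1, -0.5]
grip_width: 47.3
```

>>> {"op": "step_arm", "data": {"targets": [[[-0.03,0,0,0],[-0.07,0,0,0],[-0.11,0,0,0],[-0.13,0,0,0],[-0.13,0,0,0]]]}}

```text
time: 26.68
tool_pos: [562.1, 96.7, 252.6]
tcp_rot: [-0.575, 1.567, -3.071]
contact_force: [0.3, 0.7, -0.2]
grip_width: 47.7
```

>>> {"op": "step_arm", "data": {"targets": [[[0,-0.034,-0.02,0],[0,-0.068,-0.04,0],[0,-0.1,-0.06,0],[0,-0.135,-0.08,0],[0,-0.135,-0.08,0]]]}}

```text
time: 27.1
tool_pos: [542.6, 258.9, 251.3]
tcp_rot: [-0.999, 1.564, 2.795]
contact_force: [0.5, -0.1, -0.7]
grip_width: 47.7
```

```bash
python3 v.py top; python3 go.py 528.3,431.3,160
```

```text
top [305. 237.] 126 ztop 59.1 c [548.4 239.7  57.8] ext [21. 21.  9.] [133.  82.  48.]
top [215. 245.] 145 ztop 59.4 c [529.1 431.3  57.5] ext [22. 23.  8.] [104.  97.  88.]
top [232. 285.] 140 ztop 59.5 c [444.  391.7  56.9] ext [21. 22.  6.] [194. 190. 189.]
top [327. 294.] 845 ztop 72.4 c [419.8 200.3  72.2] ext [24. 26. 10.] [167. 154.  84.]
top [230. 347.] 149 ztop 59.4 c [315.3 392.6  56.9] ext [22. 23.  7.] [192. 134.  85.]
t 27.15 tcp [543.3 255.9 251.3] yang -52.7 xax [-5.9e-03 -2.0e-04 -1.0e+00] F [0.4 0.2 0.1] grip 47.5 q [0.31 0.47 1.26 0.   1.42 1.23]
(528.3, 431.3, 160.0) -> [ 0.0913 -0.1482 -0.0949]
```

>>> {"op": "step_arm", "data": {"targets": [[[0,-0.035,-0.022,0],[0.02,-0.07,-0.045,0],[0.05,-0.105,-0.068,0],[0.08,-0.142,-0.091,0],[0.08,-0.142,-0.091,0]]]}}

```text
time: 27.57
tool_pos: [527.9, 425.1, 167.8]
tcp_rot: [-0.446, 1.561, -2.936]
contact_force: [-1.1, 0.5, -0.9]
grip_width: 48.1
```

>>> {"op": "step_arm", "data": {"targets": [[[0,0,0,0],[0,0,0,0],[0,0,0,0],[0,0,0,0],[0,0,0,0]]]}}

```text
time: 27.98
tool_pos: [529.1, 423.8, 169.5]
tcp_rot: [-0.527, 1.564, -3.019]
contact_force: [-0.4, -0.1, 0.2]
grip_width: 47.6
```

```bash
python3 v.py wrist; python3 go.py 528.5,431.3,17
```

```text
wrist [310. 215.] 942 ztop 57.5 c [528.3 431.9  55.3] ext [23. 24.  7.] [61. 56. 51.]
wrist [289. 310.] 763 ztop 57.7 c [444.4 392.9  55.3] ext [21. 22.  7.] [153. 143. 147.]
wrist [554. 369.] 661 ztop 73.9 c [545.5 163.3  73.6] ext [15.  4. 11.] [89. 88. 87.]
t 28.03 tcp [529.  424.  169.4] yang -52.8 xax [-7.1e-03 -9.0e-04 -1.0e+00] F [ 0.5  0.1 -0.5] grip 47.9 q [0.56 0.67 1.12 0.   1.35 1.48]
(528.5, 431.3, 17.0) -> [ 0.1524 -0.0056 -0.005 ]
```

>>> {"op": "step_arm", "data": {"targets": [[[0.03,-0.005,-0.005,0],[0.07,-0.005,-0.007,0],[0.11,-0.005,-0.007,0],[0.149,-0.005,-0.007,0],[0.149,-0.005,-0.007,0]]]}}

```text
time: 28.45
tool_pos: [526.4, 428.3, 12.4]
tcp_rot: [-0.224, 1.55, -2.717]
contact_force: [-1.1, -1.1, -1.2]
grip_width: 47.9
```

>>> {"op": "step_arm", "data": {"targets": [[[0,0,0,0],[0,0,0,0],[0,0,0,0],[0,0,0,0],[0,0,0,0]]], "jaw": 1}}

```text
time: 28.87
tool_pos: [528.0, 429.3, 15.5]
tcp_rot: [-0.26, 1.555, -2.752]
contact_force: [1.2, -0.3, 5.9]
grip_width: 26.2
```

>>> {"op": "step_arm", "data": {"targets": [[[-0.03,0,0,0],[-0.07,0,0,0],[-0.11,0,0,0],[-0.15,0,0,0],[-0.15,0,0,0]]]}}

```text
time: 29.28
tool_pos: [533.9, 432.7, 177.1]
tcp_rot: [-2.433, 1.567, 1.357]
contact_force: [0.5, 0.6, 1.4]
grip_width: 26.0
```

```bash
python3 go.py 559,97,260 
```

```text
t 29.28 tcp [533.9 432.7 177.1] yang -52.8 xax [ 9.e-04  4.e-03 -1.e+00] F [0.5 0.6 1.4] grip 26.0 q [0.57 0.68 1.09 0.   1.37 1.49]
(559.0, 97.0, 260.0) -> [-0.0842  0.2824  0.1826]
```

>>> {"op": "step_arm", "data": {"targets": [[[-0.035,0.015,0.01,0],[-0.07,0.035,0.023,0],[-0.08,0.065,0.042,0],[-0.08,0.09,0.058,0],[-0.08,0.09,0.058,0]]]}}

```text
time: 29.7
tool_pos: [543.5, 320.9, 260.1]
tcp_rot: [3.043, 1.564, 0.546]
contact_force: [0.2, 1.0, -0.8]
grip_width: 26.3
```

>>> {"op": "step_arm", "data": {"targets": [[[0,0.033,0.021,0],[0,0.066,0.042,0],[0,0.095,0.061,0],[0,0.1,0.065,0],[0,0.1,0.065,0]]]}}

```text
time: 30.12
tool_pos: [552.0, 200.0, 260.4]
tcp_rot: [2.988, 1.563, 0.488]
contact_force: [0.5, 0.8, -0.4]
grip_width: 26.3
```

>>> {"op": "step_arm", "data": {"targets": [[[0,0.03,0.019,0],[0,0.06,0.038,0],[0,0.075,0.048,0],[0,0.078,0.05,0],[0,0.078,0.05,0]]]}}

```text
time: 30.53
tool_pos: [558.8, 108.1, 260.4]
tcp_rot: [3.032, 1.562, 0.531]
contact_force: [-0.3, 0.3, 0.2]
grip_width: 26.0
```

```bash
python3 go.py 559,97,200
```

```text
t 30.53 tcp [558.8 108.1 260.4] yang -53.3 xax [ 0.0077  0.0045 -1.    ] F [-0.3  0.3  0.2] grip 26.0 q [0.05 0.4  1.35 0.   1.39 0.98]
(559.0, 97.0, 200.0) -> [0.0603 0.009  0.007 ]
```

>>> {"op": "step_arm", "data": {"targets": [[[0,0.008,0.006,0],[0.015,0.009,0.007,0],[0.035,0.009,0.007,0],[0.058,0.01,0.006,0],[0.058,0.01,0.006,0]]]}}

```text
time: 30.95
tool_pos: [558.2, 98.0, 198.1]
tcp_rot: [-2.202, 1.566, 1.582]
contact_force: [-1.0, -0.5, -1.1]
grip_width: 26.1
```

>>> {"op": "step_arm", "data": {"targets": [[[0.02,0.001,0,0],[0.04,0.002,-0.001,0],[0.06,0.002,-0.002,0],[0.075,0.002,-0.002,0],[0.075,0.002,-0.002,0]]]}}

```text
time: 31.37
tool_pos: [559.7, 99.0, 121.3]
tcp_rot: [-1.452, 1.564, 2.334]
contact_force: [-0.9, 0.6, -0.9]
grip_width: 26.3
```

>>> {"op": "step_arm", "data": {"targets": [[[0,0,0,0],[0,0,0,0],[0,0,0,0],[0,0,0,0],[0,0,0,0]]]}}

```text
time: 31.78
tool_pos: [560.1, 99.1, 122.2]
tcp_rot: [-1.669, 1.565, 2.116]
contact_force: [-0.1, -1.0, -0.7]
grip_width: 26.6
```

```bash
python3 go.py 559,97,120
```

```text
t 31.78 tcp [560.1  99.1 122.2] yang -53.1 xax [-0.0029  0.0048 -1.    ] F [-0.1 -1.  -0.7] grip 26.6 q [0.04 0.52 1.54 0.01 1.08 0.96]
(559.0, 97.0, 120.0) -> [0.0022 0.001  0.0021]
```

>>> {"op": "step_arm", "data": {"targets": [[[0,0.001,0.002,0],[0,0.001,0.002,0],[0,0.001,0.002,0],[0,0.001,0.002,0],[0,0.001,0.002,0]]], "jaw": 0.48}}

```text
time: 32.2
tool_pos: [559.1, 97.0, 122.2]
tcp_rot: [-1.662, 1.565, 2.124]
contact_force: [-0.4, 0.4, -0.5]
grip_width: 47.3
```

>>> {"op": "step_arm", "data": {"targets": [[[-0.03,0,0,0],[-0.07,0,0,0],[-0.11,0,0,0],[-0.13,0,0,0],[-0.13,0,0,0]]]}}

```text
time: 32.62
tool_pos: [561.8, 96.5, 257.9]
tcp_rot: [3.098, 1.562, 0.6]
contact_force: [0.0, 0.7, 0.3]
grip_width: 47.9
```

>>> {"op": "step_arm", "data": {"targets": [[[0,-0.038,-0.01,0],[0,-0.076,-0.02,0],[0,-0.114,-0.03,0],[0,-0.15,-0.04,0],[0,-0.15,-0.04,0]]]}}

```text
time: 33.03
tool_pos: [500.6, 245.8, 257.4]
tcp_rot: [-2.823, 1.562, 0.968]
contact_force: [0.3, -1.1, 0.7]
grip_width: 47.6
```

```bash
python3 v.py top; python3 go.py 443,392,160; python3 w.py w6 47
```

```text
top [346. 256.] 58 ztop 77.2 c [507.7 148.9  74.9] ext [16. 37.  6.] [94. 92. 87.]
top [232. 285.] 141 ztop 59.0 c [444.  391.9  56.8] ext [21. 21.  8.] [189. 185. 183.]
top [230. 347.] 153 ztop 58.6 c [315.5 392.4  56.4] ext [22. 23.  7.] [187. 129.  81.]
t 33.08 tcp [501.9 243.3 257.4] yang -52.8 xax [ 0.0059  0.0053 -1.    ] F [ 0.8 -0.5  0.8] grip 47.7 q [0.31 0.38 1.39 0.   1.37 1.23]
(443.0, 392.0, 160.0) -> [ 0.0978 -0.1541 -0.0422] 
deck 4138 ((407.04931640625, 180.9935760498047), 61.000370025634766)
bar 614 73.79809116969676 ((442.3319091796875, 221.7393035888672), (142.81422424316406, 15.728957176208496), 37.959259033203125) [413.20973527 199.24952888  89.83324373]
t 33.13 tcp [502.9 241.5 257.4] yang -52.9 xax [ 0.0063  0.0045 -1.    ] F [ 0.7 -0.5  0.1] grip 47.7 q [0.31 0.38 1.39 0.   1.37 1.23]
```

View pics/w6.png

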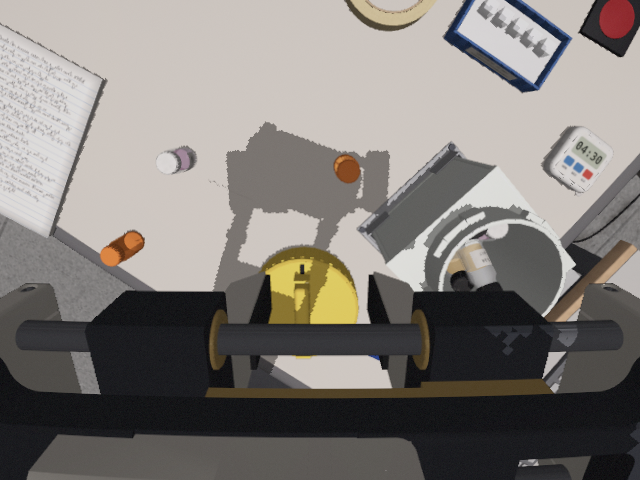

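The vials lie inside the jar mouth at (490,255). The last white-capped vial stands at (168,160), and the cap is on the bench at (308,305).

>>> {"op": "step_arm", "data": {"targets": [[[0,-0.038,-0.01,0],[0.02,-0.075,-0.021,0],[0.05,-0.11,-0.031,0],[0.085,-0.15,-0.041,0],[0.085,-0.15,-0.041,0]]]}}

```text
time: 33.55
tool_pos: [443.7, 386.9, 168.7]
tcp_rot: [-2.874, 1.568, 0.915]
contact_force: [-0.3, -0.5, 0.0]
grip_width: 47.9
```

>>> {"op": "step_arm", "data": {"targets": [[[0,0,0,0],[0,0,0,0],[0,0,0,0],[0,0,0,0],[0,0,0,0]]]}}

```text
time: 33.97
tool_pos: [445.1, 386.0, 169.9]
tcp_rot: [-3.074, 1.566, 0.712]
contact_force: [0.3, -0.1, -0.8]
grip_width: 47.7
```

```bash
python3 v.py wrist; python3 go.py 443,392,17
```

```text
wrist [310. 219.] 933 ztop 57.6 c [442.4 392.7  55.1] ext [24. 24.  7.] [126. 119. 121.]
wrist [525. 230.] 1163 ztop 57.6 c [546.5 239.9  55.2] ext [24. 25.  7.] [160.  94.  47.]
wrist [386. 380.] 117 ztop 47.2 c [356.8 234.8  44.7] ext [11.  8.  7.] [140. 120.  53.]
t 34.02 tcp [444.9 386.1 169.9] yang -53.0 xax [ 0.0034  0.0031 -1.    ] F [-0.1  0.5  1. ] grip 47.8 q [0.58 0.5  1.43 0.   1.2  1.51]
(443.0, 392.0, 17.0) -> [ 0.1529 -0.0058 -0.0013]
```

>>> {"op": "step_arm", "data": {"targets": [[[0.03,-0.005,-0.002,0],[0.07,-0.005,-0.003,0],[0.11,-0.004,-0.004,0],[0.149,-0.004,-0.004,0],[0.149,-0.004,-0.004,0]]]}}

```text
time: 34.43
tool_pos: [442.6, 388.7, 14.1]
tcp_rot: [-0.117, 1.562, -2.614]
contact_force: [-1.5, -0.9, -1.3]
grip_width: 47.6
```

>>> {"op": "step_arm", "data": {"targets": [[[0,0,0,0],[0,0,0,0],[0,0,0,0],[0,0,0,0],[0,0,0,0]]], "jaw": 1}}

```text
time: 34.85
tool_pos: [444.1, 389.7, 16.7]
tcp_rot: [-0.176, 1.567, -2.673]
contact_force: [0.1, -0.7, 6.6]
grip_width: 26.6
```

>>> {"op": "step_arm", "data": {"targets": [[[-0.03,0,0,0],[-0.07,0,0,0],[-0.11,0,0,0],[-0.15,0,0,0],[-0.15,0,0,0]]]}}

```text
time: 35.27
tool_pos: [448.1, 392.5, 176.8]
tcp_rot: [3.12, 1.557, 0.624]
contact_force: [0.9, 0.5, 0.7]
grip_width: 26.5
```

```bash
python3 go.py 559,97,260 
```

```text
t 35.27 tcp [448.1 392.5 176.8] yang -53.1 xax [ 0.0111  0.008  -0.9999] F [0.9 0.5 0.7] grip 26.5 q [0.59 0.5  1.41 0.   1.21 1.52]
(559.0, 97.0, 260.0) -> [-0.0843  0.3029  0.0879]
```

>>> {"op": "step_arm", "data": {"targets": [[[-0.035,0.015,0.004,0],[-0.07,0.04,0.012,0],[-0.08,0.075,0.022,0],[-0.08,0.1,0.029,0],[-0.08,0.1,0.029,0]]]}}

```text
time: 35.68
tool_pos: [486.4, 290.7, 259.1]
tcp_rot: [2.947, 1.553, 0.446]
contact_force: [0.8, -0.3, -1.2]
grip_width: 26.3
```

>>> {"op": "step_arm", "data": {"targets": [[[0,0.037,0.011,0],[0,0.074,0.022,0],[0,0.105,0.031,0],[0,0.11,0.032,0],[0,0.11,0.032,0]]]}}

```text
time: 36.1
tool_pos: [527.1, 181.9, 259.2]
tcp_rot: [2.944, 1.552, 0.44]
contact_force: [-0.0, 0.6, -0.4]
grip_width: 26.4
```

>>> {"op": "step_arm", "data": {"targets": [[[0,0.035,0.01,0],[0,0.065,0.019,0],[0,0.082,0.024,0],[0,0.084,0.024,0],[0,0.084,0.024,0]]]}}

```text
time: 36.52
tool_pos: [557.7, 101.0, 259.0]
tcp_rot: [2.985, 1.552, 0.481]
contact_force: [-0.5, -0.3, 0.1]
grip_width: 26.4
```

```bash
python3 go.py 559,97,200
```

```text
t 36.52 tcp [557.7 101.  259. ] yang -53.5 xax [ 0.0168  0.0088 -0.9998] F [-0.5 -0.3  0.1] grip 26.4 q [0.04 0.39 1.37 0.01 1.37 0.97]
(559.0, 97.0, 200.0) -> [0.059  0.0038 0.0024]
```

>>> {"op": "step_arm", "data": {"targets": [[[0,0.003,0.002,0],[0.015,0.004,0.002,0],[0.035,0.004,0.002,0],[0.058,0.005,0.002,0],[0.058,0.005,0.002,0]]]}}

```text
time: 36.93
tool_pos: [557.3, 97.8, 196.9]
tcp_rot: [-3.0, 1.558, 0.781]
contact_force: [-0.6, -0.7, -0.6]
grip_width: 26.6
```

>>> {"op": "step_arm", "data": {"targets": [[[0.02,0,0.001,0],[0.04,0.001,0.001,0],[0.06,0.001,0.001,0],[0.073,0.001,0.001,0],[0.073,0.001,0.001,0]]]}}

```text
time: 37.35
tool_pos: [556.1, 98.2, 122.2]
tcp_rot: [-2.676, 1.561, 1.106]
contact_force: [-1.4, -0.6, -0.8]
grip_width: 26.2
```

>>> {"op": "step_arm", "data": {"targets": [[[0,0,0,0],[0,0,0,0],[0,0,0,0],[0,0,0,0],[0,0,0,0]]]}}

```text
time: 37.77
tool_pos: [556.6, 98.3, 123.2]
tcp_rot: [-2.802, 1.56, 0.98]
contact_force: [0.6, -0.5, 0.2]
grip_width: 26.3
```

```bash
python3 go.py 559,97,120
```

```text
t 37.77 tcp [556.6  98.3 123.2] yang -53.3 xax [ 0.0062  0.0092 -0.9999] F [ 0.6 -0.5  0.2] grip 26.3 q [0.03 0.51 1.56 0.01 1.06 0.96]
(559.0, 97.0, 120.0) -> [ 0.0032  0.0025 -0.0011]
```

>>> {"op": "step_arm", "data": {"targets": [[[0,0.0025,-0.001,0],[0,0.0025,-0.001,0],[0,0.0025,-0.001,0],[0,0.0025,-0.001,0],[0,0.0025,-0.001,0]]], "jaw": 0.4}}

```text
time: 38.18
tool_pos: [558.9, 96.9, 123.2]
tcp_rot: [-2.797, 1.56, 0.985]
contact_force: [0.0, 0.2, -0.5]
grip_width: 53.6
```

>>> {"op": "step_arm", "data": {"targets": [[[-0.03,0,0,0],[-0.07,0,0,0],[-0.11,0,0,0],[-0.13,0,0,0],[-0.13,0,0,0]]]}}

```text
time: 38.6
tool_pos: [560.3, 95.8, 258.9]
tcp_rot: [3.025, 1.552, 0.524]
contact_force: [-0.1, 0.2, 0.3]
grip_width: 55.1
```

>>> {"op": "step_arm", "data": {"targets": [[[0,-0.036,0.019,0],[0,-0.072,0.038,0],[0,-0.108,0.056,0],[0,-0.145,0.075,0],[0,-0.165,0.086,0]]]}}

```text
time: 39.02
tool_pos: [388.7, 177.7, 255.9]
tcp_rot: [3.126, 1.554, 0.626]
contact_force: [-0.2, 0.8, 0.6]
grip_width: 54.9
```

>>> {"op": "step_arm", "data": {"targets": [[[0,0,0,0],[0,0,0,0],[0,0,0,0],[0,0,0,0],[0,0,0,0]]]}}

```text
time: 39.43
tool_pos: [389.7, 177.2, 255.6]
tcp_rot: [3.126, 1.555, 0.624]
contact_force: [0.3, 0.2, -0.3]
grip_width: 55.2
```

```bash
python3 v.py top; python3 w.py w7 47; python3 go.py 386.5,179.3,130,-52.5; python3 - <<'E'
from h import *
c=pickle.load(open('pics/top.pkl','rb')); w=cloud(c)
m=np.hypot(w[...,0]-559,w[...,1]-97)<47; m&=w[...,2]<150
print('inside',np.nanmax(w[m][:,2]),np.nanpercentile(w[m][:,2],[5,50,95]))
a=c['color'][150:310,290:480,::-1]; b=cv2.resize(a,None,fx=3,fy=3)
cv2.imwrite('pics/t7.png',b)
E
```

```text
top [305. 237.] 127 ztop 59.3 c [548.4 239.7  57. ] ext [22. 21.  7.] [186. 133.  85.]
top [327. 293.] 699 ztop 73.3 c [420.7 201.5  73. ] ext [22. 24. 11.] [136. 120.  60.]
top [230. 347.] 153 ztop 59.0 c [315.5 392.5  56.7] ext [22. 23.  7.] [180. 123.  77.]
deck 8081 ((386.8310852050781, 178.6695098876953), 64.82491302490234)
bar 1403 73.65164406333082 ((386.2837219238281, 179.130126953125), (97.72626495361328, 17.111732482910156), 37.401611328125) [388.33232043 180.64313488  73.18163881]
t 39.53 tcp [389.4 177.2 255.6] yang -53.3 xax [ 0.0128  0.0093 -0.9999] F [-0.4  0.2  0.5] grip 55.3 q [0.24 0.13 1.73 0.01 1.27 1.17]
t 39.53 tcp [389.4 177.2 255.6] yang -53.3 xax [ 0.0128  0.0093 -0.9999] F [-0.4  0.2  0.5] grip 55.3 q [0.24 0.13 1.73 0.01 1.27 1.17]
(386.5, 179.3, 130.0, -52.5) -> [ 0.1256 -0.0034  0.0031] [np.float64(-0.8), np.float64(179.2)]
inside 136.87446374175155 [ 21.55421294  92.14674598 129.99704362]
```

View pics/t7.png

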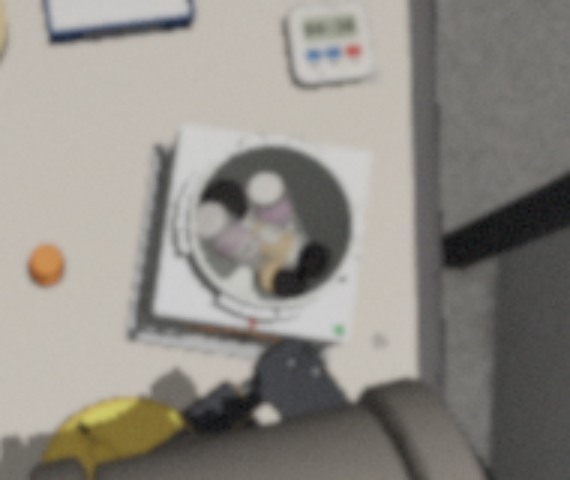

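All five vials are inside the mouth: two white caps, the big black cap and two black caps. The pile lies below the rim. Next I regrasp the cap.

>>> {"op": "step_arm", "data": {"targets": [[[0.0,-0.003,0.003,-0.8],[0.035,-0.003,0.003,-0.8],[0.075,-0.003,0.003,-0.8],[0.12,-0.003,0.003,-0.8],[0.125,-0.003,0.003,-0.8]]]}}

```text
time: 39.95
tool_pos: [383.2, 177.9, 125.7]
tcp_rot: [-2.672, 1.563, 1.124]
contact_force: [-1.7, 0.0, 0.1]
grip_width: 54.7
```

>>> {"op": "step_arm", "data": {"targets": [[[0.0,0,0,0],[0.015,0,0,0],[0.03,0,0,0],[0.04,0,0,0],[0.04,0,0,0]]]}}

```text
time: 40.37
tool_pos: [383.7, 178.2, 86.1]
tcp_rot: [-2.629, 1.563, 1.167]
contact_force: [1.1, -0.3, 1.2]
grip_width: 55.2
```

```bash
python3 go.py 386.5,179.3,52,-52.5; python3 - <<'E'
from h import *
c=pickle.load(open('pics/top.pkl','rb')); w=cloud(c)
for r in (25,35,42):
    m=np.hypot(w[...,0]-559,w[...,1]-97)<r; m&=w[...,2]<170
    print(r,np.nanmax(w[m][:,2]))
E
```

```text
t 40.37 tcp [383.7 178.2  86.1] yang -52.5 xax [ 0.0029  0.0068 -1.    ] F [ 1.1 -0.3  1.2] grip 55.2 q [0.25 0.34 1.99 0.01 0.81 1.16]
(386.5, 179.3, 52.0, -52.5) -> [ 0.0341  0.001  -0.0027] [np.float64(-0.0), np.float64(180.0)]
25 129.23168924127822
35 136.87446374175155
42 136.87446374175155
```

>>> {"op": "step_arm", "data": {"targets": [[[0.0,0.001,-0.003,0],[0.012,0.001,-0.003,0],[0.024,0.001,-0.003,0],[0.033,0.001,-0.003,0],[0.033,0.001,-0.003,0]]]}}

```text
time: 40.78
tool_pos: [387.4, 179.6, 53.6]
tcp_rot: [-2.669, 1.563, 1.127]
contact_force: [-1.2, 0.2, 0.3]
grip_width: 55.3
```

>>> {"op": "step_arm", "data": {"targets": [[[0,0,0,0],[0,0,0,0],[0,0,0,0],[0,0,0,0],[0,0,0,0]]], "jaw": 1}}

```text
time: 41.2
tool_pos: [387.7, 179.7, 54.0]
tcp_rot: [-2.751, 1.563, 1.045]
contact_force: [-0.3, -0.5, 0.6]
grip_width: 26.4
```

>>> {"op": "step_arm", "data": {"targets": [[[0,0,0,0],[0,0,0,0],[0,0,0,0],[0,0,0,0],[0,0,0,0]]]}}

```text
time: 41.62
tool_pos: [387.8, 179.8, 54.3]
tcp_rot: [-2.785, 1.562, 1.011]
contact_force: [-1.2, -0.5, 6.0]
grip_width: 16.0
```

```bash
python3 go.py 559,97,245,-53
```

```text
t 41.62 tcp [387.8 179.8  54.3] yang -52.5 xax [ 0.0046  0.0073 -1.    ] F [-1.2 -0.5  6. ] grip 16.0 q [0.25 0.41 2.01 0.01 0.72 1.16]
(559.0, 97.0, 245.0, -53.0) -> [-0.1905  0.1693 -0.0869] [np.float64(0.5), np.float64(-179.5)]
```

>>> {"op": "step_arm", "data": {"targets": [[[-0.02,0,0,0],[-0.05,0,0,0],[-0.09,0,0,0],[-0.13,0,0,0],[-0.15,0,0,0]]]}}

```text
time: 42.03
tool_pos: [388.3, 179.0, 208.2]
tcp_rot: [-3.068, 1.558, 0.728]
contact_force: [-0.1, 0.0, -2.0]
grip_width: 15.9
```

>>> {"op": "step_arm", "data": {"targets": [[[-0.03,0.01,-0.005,0],[-0.06,0.03,-0.015,0],[-0.06,0.06,-0.031,0],[-0.06,0.085,-0.044,0],[-0.06,0.085,-0.044,0]]]}}

```text
time: 42.45
tool_pos: [478.1, 135.7, 268.2]
tcp_rot: [3.056, 1.557, 0.566]
contact_force: [-0.4, -0.9, -1.1]
grip_width: 15.6
```

>>> {"op": "step_arm", "data": {"targets": [[[0,0.02,-0.01,0],[0,0.045,-0.023,0],[0,0.07,-0.036,0],[0,0.08,-0.041,0],[0,0.08,-0.041,0]]]}}

```text
time: 42.87
tool_pos: [560.4, 95.8, 267.2]
tcp_rot: [3.116, 1.559, 0.625]
contact_force: [-0.7, 1.0, -1.8]
grip_width: 15.8
```

>>> {"op": "step_arm", "data": {"targets": [[[0,0,0,0],[0,0,0,0],[0,0,0,0],[0,0,0,0],[0,0,0,0]]]}}

```text
time: 43.28
tool_pos: [559.9, 96.2, 267.5]
tcp_rot: [3.104, 1.559, 0.613]
contact_force: [-1.1, 0.1, -1.6]
grip_width: 15.5
```

```bash
python3 go.py 560,97.2,220,-52.5; python3 w.py w8 230
```

```text
t 43.28 tcp [559.9  96.2 267.5] yang -52.7 xax [ 0.0099  0.0069 -0.9999] F [-1.1  0.1 -1.6] grip 15.5 q [0.03 0.39 1.34 0.01 1.4  0.95]
(560.0, 97.2, 220.0, -52.5) -> [ 0.0475 -0.0007 -0.0002] [np.float64(-0.2), np.float64(179.8)]
deck 169 ((600.1942138671875, 125.89643859863281), 40.65704345703125)
bar 23919 260.575920973195 ((584.0512084960938, 111.39990234375), (71.84440612792969, 129.26068115234375), 34.0134162902832) [579.35458534 113.37835059 265.47798206]
t 43.33 tcp [560.   96.1 267.5] yang -52.7 xax [ 0.01    0.007  -0.9999] F [-0.1  0.4 -1.2] grip 16.0 q [0.03 0.39 1.34 0.01 1.4  0.95]
```

>>> {"op": "step_arm", "data": {"targets": [[[0.012,-0.001,0,0],[0.025,-0.001,0,0],[0.038,-0.001,0,0],[0.047,-0.001,0,0],[0.047,-0.001,0,0]]]}}

```text
time: 43.75
tool_pos: [558.7, 97.3, 218.6]
tcp_rot: [-2.964, 1.562, 0.829]
contact_force: [-0.4, -0.7, -2.3]
grip_width: 15.6
```

```bash
python3 go.py 560,97.2,202,-52.5
```

```text
t 43.75 tcp [558.7  97.3 218.6] yang -52.7 xax [ 0.0063  0.0068 -1.    ] F [-0.4 -0.7 -2.3] grip 15.6 q [0.03 0.42 1.43 0.01 1.29 0.95]
(560.0, 97.2, 202.0, -52.5) -> [ 0.0166  0.0009 -0.0008] [np.float64(-0.2), np.float64(179.8)]
```

>>> {"op": "step_arm", "data": {"targets": [[[0.002,0.001,-0.001,0],[0.006,0.0015,-0.001,0],[0.01,0.0015,-0.001,0],[0.014,0.0015,-0.001,0],[0.016,0.0015,-0.001,0]]]}}

```text
time: 44.17
tool_pos: [560.3, 97.0, 202.3]
tcp_rot: [-2.904, 1.562, 0.889]
contact_force: [-0.1, 1.3, -2.2]
grip_width: 15.6
```

```bash
python3 go.py 560,97.2,192
```

```text
t 44.17 tcp [560.3  97.  202.3] yang -52.7 xax [ 0.0058  0.0071 -1.    ] F [-0.1  1.3 -2.2] grip 15.6 q [0.03 0.44 1.45 0.01 1.25 0.95]
(560.0, 97.2, 192.0) -> [ 0.0103 -0.0003  0.0002]
```

>>> {"op": "step_arm", "data": {"targets": [[[0.002,0,0,0],[0.004,0,0,0],[0.006,0,0,0],[0.009,0,0,0],[0.01,0,0,0]]]}}

```text
time: 44.58
tool_pos: [560.0, 97.3, 191.9]
tcp_rot: [-2.79, 1.562, 1.002]
contact_force: [-1.9, 1.7, 0.5]
grip_width: 16.0
```

>>> {"op": "step_arm", "data": {"targets": [[[0.001,0,0,0],[0.002,0,0,0],[0.003,0,0,0],[0.004,0,0,0],[0.004,0,0,0]]]}}

```text
time: 45.0
tool_pos: [559.9, 97.4, 188.0]
tcp_rot: [-2.794, 1.562, 0.998]
contact_force: [-2.8, 1.5, 3.6]
grip_width: 15.9
```

```bash
python3 go.py 560,97.2,178
```

```text
t 45.0 tcp [559.9  97.4 188. ] yang -52.7 xax [ 0.0049  0.0077 -1.    ] F [-2.8  1.5  3.6] grip 15.9 q [0.03 0.45 1.47 0.01 1.22 0.95]
(560.0, 97.2, 178.0) -> [0.01   0.0003 0.0001]
```

>>> {"op": "step_arm", "data": {"targets": [[[0.002,0,0,0],[0.004,0,0,0],[0.006,0,0,0],[0.007,0,0,0],[0.007,0,0,0]]]}}

```text
time: 45.42
tool_pos: [559.9, 97.5, 181.7]
tcp_rot: [-2.844, 1.561, 0.949]
contact_force: [-5.0, 0.6, 7.6]
grip_width: 15.6
```

>>> {"op": "step_arm", "data": {"targets": [[[0.001,0,0,0],[0.002,0,0,0],[0.003,0,0,0],[0.0042,0,0,0],[0.0042,0,0,0]]]}}

```text
time: 45.83
tool_pos: [559.9, 97.5, 178.7]
tcp_rot: [-2.936, 1.561, 0.857]
contact_force: [-5.8, 1.2, 10.3]
grip_width: 15.5
```

```bash
python3 go.py 560,97.2,178
```

```text
t 45.83 tcp [559.9  97.5 178.7] yang -52.7 xax [ 0.0065  0.0075 -1.    ] F [-5.8  1.2 10.3] grip 15.5 q [0.03 0.46 1.48 0.01 1.19 0.95]
(560.0, 97.2, 178.0) -> [0.0007 0.0003 0.0001]
```

>>> {"op": "step_arm", "data": {"targets": [[[0.001,-0.0006,0.0008,0],[0.0017,-0.0006,0.0008,0],[0.0017,-0.0006,0.0008,2],[0.0017,-0.0006,0.0008,4],[0.0017,-0.0006,0.0008,6]]]}}

```text
time: 46.25
tool_pos: [559.8, 97.4, 178.6]
tcp_rot: [-3.066, 1.559, 0.621]
contact_force: [-2.4, 0.3, 10.5]
grip_width: 15.9
```

```bash
python3 -c "
from go import *
go(); print(bot.get_obs()['moment'])"
```

```text
t 46.25 tcp [559.8  97.4 178.6] yang -58.7 xax [ 0.0099  0.0071 -0.9999] F [-2.4  0.3 10.5] grip 15.9 q [0.03 0.46 1.49 0.01 1.19 1.06]
[0.17753508 0.57841377 0.62896599]
```

>>> {"op": "step_arm", "data": {"targets": [[[0.0015,0,0,4],[0.0015,0,0,8],[0.0015,0,0,12],[0.0015,0,0,16],[0.0015,0,0,20]]]}}

```text
time: 46.67
tool_pos: [560.1, 97.1, 178.5]
tcp_rot: [-2.867, 1.558, 0.47]
contact_force: [-5.2, -0.2, 11.4]
grip_width: 16.0
```

```bash
python3 -c "
from go import *
go(); print(bot.get_obs()['moment'])"
```

```text
t 46.67 tcp [560.1  97.1 178.5] yang -78.8 xax [ 0.0117  0.006  -0.9999] F [-5.2 -0.2 11.4] grip 16.0 q [0.03 0.46 1.49 0.01 1.19 1.41]
[-0.15041731  0.91790611  0.66513369]
```

>>> {"op": "step_arm", "data": {"targets": [[[0.0015,0,0,4],[0.0015,0,0,8],[0.0015,0,0,12],[0.0015,0,0,15],[0.0015,0,0,15.5]]]}}

```text
time: 47.08
tool_pos: [560.3, 96.7, 178.2]
tcp_rot: [-2.724, 1.557, 0.341]
contact_force: [-4.8, -1.9, 10.8]
grip_width: 15.8
```

>>> {"op": "step_arm", "data": {"targets": [[[0.0015,0,0,1],[0.0015,0,0,2],[0.0015,0,0,3],[0.0015,0,0,3.7],[0.0015,0,0,3.7]]]}}

```text
time: 47.5
tool_pos: [560.4, 96.4, 178.1]
tcp_rot: [-2.749, 1.556, 0.252]
contact_force: [-5.1, 0.1, 12.5]
grip_width: 15.6
```

```bash
python3 -c "
from go import *
go(); print(bot.get_obs()['moment'])"
```

```text
t 47.5 tcp [560.4  96.4 178.1] yang -98.1 xax [ 0.0145  0.0037 -0.9999] F [-5.1  0.1 12.5] grip 15.6 q [0.03 0.45 1.49 0.   1.18 1.74]
[-0.07322518  1.11040359  0.50631563]
```

>>> {"op": "step_arm", "data": {"targets": [[[0.0013,0,0,0.4],[0.0013,0,0,0.8],[0.0013,0,0,1.2],[0.0013,0,0,1.2],[0.0013,0,0,1.2]]]}}

```text
time: 47.92
tool_pos: [560.5, 96.3, 178.0]
tcp_rot: [-2.785, 1.555, 0.196]
contact_force: [-6.7, 0.1, 10.7]
grip_width: 15.7
```

```bash
python3 -c "
from go import *
go(); print(bot.get_obs()['moment'])"
```

```text
t 47.92 tcp [560.5  96.3 178. ] yang -99.2 xax [ 0.0157  0.0031 -0.9999] F [-6.7  0.1 10.7] grip 15.7 q [0.03 0.45 1.49 0.   1.18 1.76]
[0.03815672 1.18054439 0.56289203]
```

>>> {"op": "step_arm", "data": {"targets": [[[0.0013,0,0,0.5],[0.0013,0,0,1],[0.0013,0,0,1.5],[0.0013,0,0,1.5],[0.0013,0,0,1.5]]]}}

```text
time: 48.33
tool_pos: [560.5, 96.3, 178.1]
tcp_rot: [-2.808, 1.554, 0.148]
contact_force: [-4.9, 1.3, 11.3]
grip_width: 15.6
```

```bash
python3 -c "
from go import *
go(); print(bot.get_obs()['moment'])"; python3 w.py w9 170
```

```text
t 48.33 tcp [560.5  96.3 178.1] yang -100.6 xax [ 0.0169  0.0025 -0.9999] F [-4.9  1.3 11.3] grip 15.6 q [0.03 0.45 1.49 0.   1.18 1.79]
[0.08113231 1.17523875 0.59954871]
deck 17027 ((560.8828735351562, 95.41079711914062), 64.63858032226562)
bar 4100 197.43329674479912 ((586.6974487304688, 96.59186553955078), (57.163299560546875, 57.9057502746582), 48.29972839355469) [580.98647357  92.30536458 198.50126818]
t 48.38 tcp [560.5  96.3 178. ] yang -100.6 xax [ 0.0169  0.0025 -0.9999] F [-6.7  1.6 11.1] grip 15.7 q [0.03 0.45 1.49 0.   1.18 1.79]
```

View pics/w9.png

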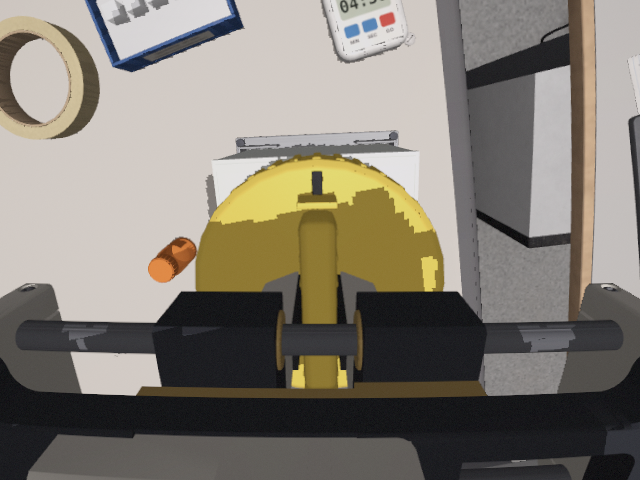

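The bar is held in line with the gripper and is about 2° past parallel with the jar's back edge (cradle at (315,140)), with no rise in moment. I'll ease back to parallel and let it rise into the lock.

>>> {"op": "step_arm", "data": {"targets": [[[0.0013,0,0,-0.8],[0.0013,0,0,-1.6],[0.0013,0,0,-2],[-0.001,0,0,-2],[-0.003,0,0,-2]]]}}

```text
time: 48.8
tool_pos: [560.4, 96.4, 181.4]
tcp_rot: [-2.837, 1.553, 0.154]
contact_force: [-2.6, 1.7, 3.3]
grip_width: 15.7
```

>>> {"op": "step_arm", "data": {"targets": [[[-0.001,0,0,0],[-0.002,0,0,0],[-0.003,0,0,0],[-0.004,0,0,0],[-0.004,0,0,0]]]}}

```text
time: 49.22
tool_pos: [560.4, 96.4, 185.4]
tcp_rot: [-2.838, 1.554, 0.154]
contact_force: [-2.4, 1.3, 2.1]
grip_width: 15.7
```

```bash
python3 -c "
from go import *
go(); print(bot.get_obs()['moment'])"
```

```text
t 49.22 tcp [560.4  96.4 185.4] yang -98.6 xax [ 0.0171  0.0026 -0.9999] F [-2.4  1.3  2.1] grip 15.7 q [0.03 0.45 1.48 0.   1.2  1.75]
[ 0.25783735  0.58381034 -0.12853075]
```

>>> {"op": "step_arm", "data": {"targets": [[[-0.001,0,0,0],[-0.002,0,0,0],[-0.003,0,0,0],[-0.004,0,0,0],[-0.004,0,0,0]]]}}

```text
time: 49.63
tool_pos: [560.3, 96.5, 186.5]
tcp_rot: [-2.797, 1.556, 0.194]
contact_force: [6.9, 3.7, -18.6]
grip_width: 15.7
```

```bash
python3 w.py w10 179
```

```text
deck 17271 ((559.7449951171875, 95.79621124267578), 64.90947723388672)
bar 4095 205.83381667070134 ((584.9880981445312, 85.78958892822266), (57.393409729003906, 57.552085876464844), 22.886716842651367) [580.86181195  92.71900253 206.95684933]
t 49.68 tcp [560.3  96.4 186.5] yang -98.6 xax [ 0.0146  0.0029 -0.9999] F [  6.7   2.7 -17.8] grip 15.9 q [0.03 0.45 1.48 0.   1.2  1.75]
```

>>> {"op": "step_arm", "data": {"targets": [[[0.001,0,0,0],[0.0015,0,0,0],[0.0015,0,0,-1],[0.0015,0,0,-2],[0.0015,0,0,-2]]]}}

```text
time: 50.1
tool_pos: [560.5, 96.7, 185.8]
tcp_rot: [-2.819, 1.555, 0.209]
contact_force: [-2.0, 2.9, 4.0]
grip_width: 16.0
```

```bash
python3 -c "
from go import *
go(); print(bot.get_obs()['moment'])"
```

```text
t 50.1 tcp [560.5  96.7 185.8] yang -96.5 xax [ 0.0157  0.0033 -0.9999] F [-2.   2.9  4. ] grip 16.0 q [0.03 0.45 1.48 0.   1.2  1.72]
[ 0.42110615  0.56539406 -0.23817143]
```

>>> {"op": "step_arm", "data": {"targets": [[[-0.0005,0,0,0.5],[-0.0005,0,0,1],[-0.0005,0,0,1.6],[-0.0005,0,0,1.8],[-0.0005,0,0,1.8]]]}}

```text
time: 50.52
tool_pos: [560.4, 96.6, 186.3]
tcp_rot: [-2.807, 1.555, 0.189]
contact_force: [-2.7, 0.9, 1.7]
grip_width: 15.7
```

>>> {"op": "step_arm", "data": {"targets": [[[0,0,0,0],[0,0,0,0],[0,0,0,0],[0,0,0,0],[0,0,0,0]]], "jaw": 0.3}}

```text
time: 50.93
tool_pos: [560.5, 96.4, 186.3]
tcp_rot: [-2.814, 1.555, 0.182]
contact_force: [-0.0, 0.1, 0.6]
grip_width: 44.5
```

>>> {"op": "step_arm", "data": {"targets": [[[0,0,0,0],[0,0,0,0],[-0.01,0,0,0],[-0.04,0,0,0],[-0.07,0,0,0]]]}}

```text
time: 51.35
tool_pos: [558.7, 96.1, 256.7]
tcp_rot: [-2.784, 1.558, 0.212]
contact_force: [0.5, 0.5, 1.0]
grip_width: 64.3
```

>>> {"op": "step_arm", "data": {"targets": [[[-0.02,0,0,0],[-0.03,0,0,0],[-0.03,0,0,0],[-0.03,0,0,0],[-0.03,0,0,0]]]}}

```text
time: 51.77
tool_pos: [557.6, 96.0, 285.0]
tcp_rot: [-2.734, 1.561, 0.262]
contact_force: [0.4, 0.4, -0.4]
grip_width: 64.2
```

```bash
python3 w.py w11 179; python3 - <<'E'
from h import *
c=pickle.load(open('pics/wrist.pkl','rb')); w=cloud(c); 
hsv=cv2.cvtColor(c['color'],cv2.COLOR_RGB2HSV); y=cv2.inRange(hsv,(20,140,60),(36,255,255))>0
P=w[y&(np.hypot(w[...,0]-559,w[...,1]-97)<60)]
h,e=np.histogram(P[:,2],bins=np.arange(165,215,1)); print('deck z',e[:28][h[:28].argmax()],'bar z',e[30:][h[30:].argmax()])
s=w[(abs(w[...,2]-117)<4)&(np.hypot(w[...,0]-559,w[...,1]-97)<105)]; print('shoulder',len(s),cv2.minAreaRect(s[:,:2].astype(np.float32)))
E
```

```text
deck 15139 ((559.4690551757812, 96.2040023803711), 65.0656967163086)
bar 2583 205.67004294995854 ((558.1138916015625, 96.6583251953125), (16.88370704650879, 95.9821548461914), 82.19012451171875) [561.40209491  96.03608845 205.27214168]
t 51.82 tcp [557.6  96.  284.9] yang -98.3 xax [ 0.0095  0.0026 -1.    ] F [ 0.1 -0.9  0.1] grip 64.2 q [0.03 0.38 1.31 0.   1.44 1.75]
deck z 179 bar z 205
shoulder 1575 ((606.0914916992188, 89.35713195800781), (127.87420654296875, 32.56789016723633), 81.25260925292969)
```

View pics/w11.png

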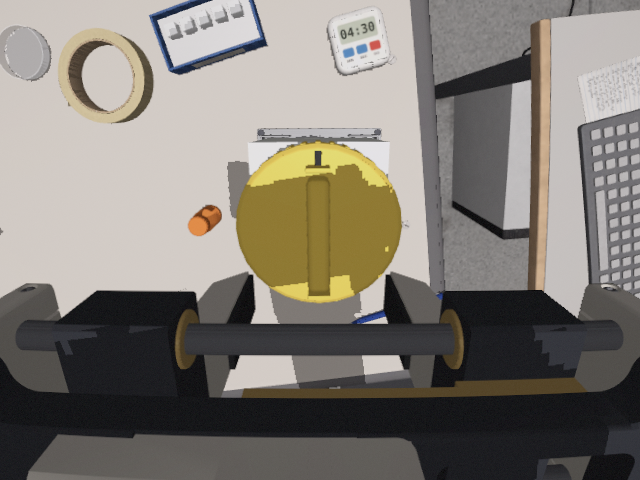

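The cap at (318,222) is back at its starting height and angle: bar at 82.2° against 82.1°, bar top at 205.7 mm against 205.6 mm. The timer, tape and pen look untouched, so I'm handing in.

```bash
python3 v.py scene; python3 -c "
from h import *
print(bot.close_job())"
```

```text
scene [302. 273.] 191 ztop 58.6 c [546.6 243.9  56.8] ext [24. 25.  8.] [109.  52.   8.]
scene [377. 375.] 248 ztop 58.6 c [314.3 395.2  56.8] ext [23. 23.  8.] [119.  56.   7.]
the job is handed in; nothing more can be done
None
```

The job is done and handed in at about 52 s of the 210 s allowed. I opened the jar, set the cap aside on the bench and put all five vials in. I then put the cap back on and turned it until it locked.

**Last checks that passed:**
- **Vials:** a picture of the open jar showed all five inside, with the pile top at about 137 mm, below the 155 mm rim. The final scan found only the two orange look-alikes still standing in the middle of the bench.
- **Cap:** the bar is parallel to the jar at 82.2° (82.1° at the start). Its height is also back to what it was, with the bar top at 205.7 mm (205.6 mm before). An upward pull of about 18 N did not lift it.
- **Forces:** the most I read at the wrist was about 20 N, during that pull test.
- **Left alone:** the timer, tape and pen looked undisturbed in the last picture, by eye only.

**Two checks did not fully agree:**
- **No hard stop felt:** while pressed, I turned the cap about 2.5° past parallel without meeting a clear stop. I eased it back before letting it rise.
- **Twist test:** a light twist after locking let the gripper move about 2° at 0.24 N m. That could be play in the lock or the fingers slipping on the bar. I turned it back before letting go.

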